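# Load the edge-painting track past its pawl and true up the row with a straightedge

## Task

Load every primed slide shoe that stands on the paper into the edge-painting track: stand each in the open lead-in and push it along the groove until the sprung pawl clicks out behind it, so that none can come back. When all of them are in, lay the straightedge flat on the track's front deck with its working edge flush against the faces of the whole row, and stand the two steel weights on the blade, one on each side of the grip rib, so that it stays flush while the edge is painted. Leave the other things on the bench where they are.

Things in the scene. Friction and masses are not known exactly. Their poses are not given: they have to be found in the camera images.
- shoe1: slide shoe, primed red-oxide T casting, 0.16 kg, standing on its tongue: tongue 38 (x) x 36 (y) x 14 mm high, on it a head 60 (x) x 36 (y) x 18 mm; 32 mm high in all. Origin: centre of the tongue's underside, z up. Its faces are the head's ends at x = +-30 mm; grip it by the flat sides at y = +-18 mm. Same after half a turn. 3 to 5 of the 5 shoes are there, the others read None
- shoe2: another slide shoe, the same as shoe1; may be absent (None)
- shoe3: another slide shoe, the same as shoe1; may be absent (None)
- shoe4: another slide shoe, the same as shoe1; may be absent (None)
- shoe5: another slide shoe, the same as shoe1; may be absent (None)
- track: track fixed to the bench: base plate 6 mm thick (x -105..+62, y -120..+212 mm), grey decks on it (tops at 18 mm), between them a groove 41 mm wide along y. Origin: groove centre line, bench level, at the pawl's blocking face; x across, away from the robot; shoes travel to +y, tongue in the groove, their x across it, the head 2 mm above the decks and reaching x = +-30 mm
- lead_in (a point): middle of the open lead-in on the groove floor (track x 0, y -85, height 6 mm): stand a shoe here from above. No deck from y = -120 to -55 mm; then to y = -33 mm flared guides narrow from 54 to the groove's 41 mm. Same axes as the track
- gate (a point): point on the groove floor (height 6 mm) at the pawl's blocking face, track x 0, y 0. A shoe is past when its trailing side is beyond this line and the pawl is out again, so its origin is 18 mm or more beyond. Shoes in the groove push each other along
- end_stop (a point): end of the groove, on its floor (track x 0, y 198 mm): a stop block 32 mm high. Gate to stop holds five shoes (180 mm) with 18 mm to spare
- keeper (a point): middle of the near edge of the steel keeper strip over the back of the groove past the gate (track x +16, y 16 to 206 mm; underside 42, top 47 mm above the bench; on a carrier on the back deck). It overhangs the heads, so shoes get in only along the groove
- front_deck (a point): point on the bare flat front deck (robot side), track x -60, y 80, height 18 mm. The deck spans x -105 mm to the groove and y -55 to +212 mm; the straightedge goes here, on the deck, against the heads' faces at about x = -30 mm
- pawl (a joint): angle (rad) of the brass pawl about an upright pivot on the back deck (track x 46, y -46 mm): 0 sprung out into the heads' path, about 0.25 pushed aside by a passing head, stop 0.5. Light spring, 2 to 3 N at the nose. Yields to shoes going to +y, blocks their return. It clicks out once a shoe's trailing side is 6 to 8 mm past the gate
- pawl_nose (a point): middle of the pawl's nose, moves with it; pawl out: track x 26, y 0, 27 mm above the bench. The pawl spans heights 20 to 34 mm; its nose reaches in to x = 21 mm, so the middle of the groove (x within +-17 mm) stays free for a pushing finger
- straightedge: aluminium straightedge, 0.26 kg, lying flat: blade 260 long (y) x 46 wide (x) x 6 mm thick; black grip rib along it, 100 long, 14 wide, from 6 to 26 mm above the blade's underside, its middle at x = -10, y = 0 mm. Working edge: the long edge away from the rib, x = +23 mm. Origin: centre of the blade's underside, z up
- weight1: turned steel hold-down weight, 0.36 kg, standing upright: round body 42 mm in diameter, 30 mm high, with a knob 20 mm in diameter and 26 mm high on top (56 mm in all). Origin: centre of the underside, z up. Grip it by the knob
- weight2: another hold-down weight, the same as weight1
- collar1: bystander: a primed threaded pipe collar, ring of 72 mm outside diameter, 30 mm high, in the same red-oxide primer as the shoes
- collar2: bystander: a second such collar
- tape_roll: bystander: roll of masking tape lying flat, 100 mm diameter, 24 mm high
- paint_can: bystander: bare steel paint can, 86 mm diameter, 105 mm high
- thinner: bystander: white plastic bottle with a red cap, 60 mm diameter, 160 mm high
- brush: bystander: flat paint brush with a wooden handle, lying behind the track
- screwdriver: bystander: screwdriver lying at the right-hand side

How it is judged:
On the way, in this order (a step that is already met when the one before it is completed fails the run):
1. all the shoes are in the groove past the pawl, and the pawl has sprung out behind them (y of shoe1 in the frame of track between 0.0165 and 0.183 m and x of shoe1 in the frame of track between -0.004 and 0.004 m and z of shoe1 in the frame of track between 0.003 and 0.01 m and angle between the x axis of each of shoe1, shoe2, shoe3, shoe4, shoe5 and the x axis of track, either way round below 0.15 rad and y of shoe2 in the frame of track between 0.0165 and 0.183 m and x of shoe2 in the frame of track between -0.004 and 0.004 m and z of shoe2 in the frame of track between 0.003 and 0.01 m and y of shoe3 in the frame of track between 0.0165 and 0.183 m and x of shoe3 in the frame of track between -0.004 and 0.004 m and z of shoe3 in the frame of track between 0.003 and 0.01 m and y of shoe4 in the frame of track between 0.0165 and 0.183 m and x of shoe4 in the frame of track between -0.004 and 0.004 m and z of shoe4 in the frame of track between 0.003 and 0.01 m and y of shoe5 in the frame of track between 0.0165 and 0.183 m and x of shoe5 in the frame of track between -0.004 and 0.004 m and z of shoe5 in the frame of track between 0.003 and 0.01 m and value of joint pawl below 0.06 rad), for 0.2 s.
2. then the straightedge lies flat on the front deck, flush against the faces of the row (x of shoe1 in the frame of straightedge between 0.0505 and 0.0555 m and y of shoe1 in the frame of straightedge between -0.115 and 0.115 m and x of shoe2 in the frame of straightedge between 0.0505 and 0.0555 m and y of shoe2 in the frame of straightedge between -0.115 and 0.115 m and x of shoe3 in the frame of straightedge between 0.0505 and 0.0555 m and y of shoe3 in the frame of straightedge between -0.115 and 0.115 m and x of shoe4 in the frame of straightedge between 0.0505 and 0.0555 m and y of shoe4 in the frame of straightedge between -0.115 and 0.115 m and x of shoe5 in the frame of straightedge between 0.0505 and 0.0555 m and y of shoe5 in the frame of straightedge between -0.115 and 0.115 m and z of straightedge in the frame of track between 0.015 and 0.021 m and angle between straightedge's own z axis and vertical below 0.04 rad and angle between the y axis of straightedge and the y axis of track, either way round below 0.04 rad), for 0.2 s.
3. then the two weights stand on the blade, one on each side of the grip rib ((((x of weight1 in the frame of straightedge between -0.016 and 0.016 m and z of weight1 in the frame of straightedge between 0.003 and 0.01 m and angle between weight1's own z axis and vertical below 0.06 rad and y of weight1 in the frame of straightedge between 0.065 and 0.125 m) and (x of weight2 in the frame of straightedge between -0.016 and 0.016 m and z of weight2 in the frame of straightedge between 0.003 and 0.01 m and angle between weight2's own z axis and vertical below 0.06 rad and y of weight2 in the frame of straightedge between -0.125 and -0.065 m)) or ((x of weight1 in the frame of straightedge between -0.016 and 0.016 m and z of weight1 in the frame of straightedge between 0.003 and 0.01 m and angle between weight1's own z axis and vertical below 0.06 rad and y of weight1 in the frame of straightedge between -0.125 and -0.065 m) and (x of weight2 in the frame of straightedge between -0.016 and 0.016 m and z of weight2 in the frame of straightedge between 0.003 and 0.01 m and angle between weight2's own z axis and vertical below 0.06 rad and y of weight2 in the frame of straightedge between 0.065 and 0.125 m)))), for 0.2 s.
At the end, for the whole second after the job is handed in: Every shoe in the groove (4 mm off its centre line at most) past the pawl, which is out; straightedge flat on the front deck along the track (0.04 rad), within 2.5 mm of every face, covering the row; a weight upright on the blade on each side of the rib, 65 to 125 mm from its middle; all at rest (all of step 1 and all of step 2 and (((x of weight1 in the frame of straightedge between -0.016 and 0.016 m and z of weight1 in the frame of straightedge between 0.003 and 0.01 m and angle between weight1's own z axis and vertical below 0.06 rad and y of weight1 in the frame of straightedge between 0.065 and 0.125 m) and (x of weight2 in the frame of straightedge between -0.016 and 0.016 m and z of weight2 in the frame of straightedge between 0.003 and 0.01 m and angle between weight2's own z axis and vertical below 0.06 rad and y of weight2 in the frame of straightedge between -0.125 and -0.065 m)) or ((x of weight1 in the frame of straightedge between -0.016 and 0.016 m and z of weight1 in the frame of straightedge between 0.003 and 0.01 m and angle between weight1's own z axis and vertical below 0.06 rad and y of weight1 in the frame of straightedge between -0.125 and -0.065 m) and (x of weight2 in the frame of straightedge between -0.016 and 0.016 m and z of weight2 in the frame of straightedge between 0.003 and 0.01 m and angle between weight2's own z axis and vertical below 0.06 rad and y of weight2 in the frame of straightedge between 0.065 and 0.125 m))) and linear speed of each of shoe1, shoe2, shoe3, shoe4, shoe5, straightedge, weight1, weight2 below 0.01 m/s); the robot touches nothing.
It fails at once if a bystander is shifted by more than 5 cm (distance of any of collar1, collar2, tape_roll, paint_can, thinner, brush, screwdriver from where it was at the start of the episode above 0.05 m).
It fails at once if the paint can or the thinner bottle is tipped (angle between any of paint_can, thinner's own z axis and vertical above 0.4 rad).
Of shoe1, shoe2, shoe3, shoe4, shoe5 only 3 to 5 are there at a start; the rules pass over those that are not, and their reading is None.
At some moment in a run one of shoe1, shoe2, shoe3, shoe4, shoe5, straightedge may be knocked a few centimetres aside while the robot is not near it.
It also fails if it takes over 210 s, if anything falls off the work surface, if the arm or the gripper's body presses on something with over 40 N, if the wrist force passes 120 N, or if a joint passes its speed limit or range.

## Robot

A 6-joint arm with a two-finger parallel gripper is mounted at the origin on the work surface. World frame = base frame: x ahead of the robot, y to its left, z up, the work surface at z = 0. Lengths are in m, angles in rad, forces in N, time in s.
With the tool pointing down it reaches from about 0.35 to 0.85 m from the base axis. Payload 8.1 kg.
Tool frame: the origin (TCP) lies on the centre line of the jaws, within the pads' length; the fingertips stand 22 mm ahead of it and the grasp point (between the pads) lies 3 mm ahead of it; z points along the fingers, y is the line along which they close (so a half turn about z gives the same grasp; the last joint's range is limited). The gripper opens to 93 mm and grips with 3 to 60 N. Pads are 15 mm wide; open, the fingers measure 128 mm over their backs; the gripper's body (75 mm by 188 mm) begins 65 mm behind the grasp point.
Start: joints at [1.112, 0.13, 1.488, -0, 1.523, -0.085], TCP at [0.219, 0.559, 0.22] pointing down, gripper open.
Joint ranges: [-2.96, 2.96], [-0.89, 2.26], [0.02, 2.5], [-1.34, 4.48], [0, 2.73], [-2.66, 2.66]. Speed limits (rad/s): [2.39, 2.39, 2.79, 3.14, 3.14, 3.14].

## Interface

Orientations are given as a rotation vector (axis times angle).
In Python, from plant import robot gives the robot as it stands.
- The arm moves only by the shell command python3 inch.py 'ROWS' [FORCE]. ROWS is a JSON object with one list for each field, all of the same length, 1 to 20, a row being the entries at one place: finger_gap (the finger opening in m), tx, ty, tz (the shift in shares of the most that a row can go, 1 being 50 mm), yaw (a turn about the tool's z in units of 0.25 rad); each row shifts and turns the commanded pose from where the row before left it, along the tool's axes as they then stand; what a row does not reach is not made up. A row lasts 1/10 s, in which the tool goes at most 0.05 m and 0.15 rad, less where a joint would pass 70% of its speed; a pose out of reach is approached as far as the arm can. The fingers move at their own pace and stop on an object; FORCE is the grip in N (left out, the last holds). Time passes only in rows, so rows that do not move let the fingers close. It prints the time, the measured TCP pose, the force, the opening and the grip force at its end. Input that does not fit is refused with a message, and nothing moves.
- robot.read_state(): the state, without advancing time (a new reading comes with each control period).
- robot.read_camera(name): name is "side" or "top" or "wrist"; returns a dict with "image" (384x512x3 uint8, red, green, blue), "fx", "fy", "cx", "cy" (pixels), "R" (3x3) and "t" (3): a world point X has camera coordinates R X + t. Camera axes: x right, y down, z forward; pixel columns grow to the right and rows downward; lengths in m; the calibration is good to about 2 mm. A picture is of the moment at which its call begins. There is no depth.
- robot.close_job(): hands the job in; it is judged then, once.
The state is a dict: "t": time; "q": joint angles; "dq": joint speeds; "joint_torque": joint torques, N m; "tool_pos": TCP position; "orientation": TCP orientation; "force": force on the tool from outside, world axes, zero at the start; "wrist_torque": the same for the moment, N m; "opening": finger opening in m; "gripper_force": force on a finger pad.
Only numpy, scipy, OpenCV 4.12 (cv2) and the standard library are available. Lean on these libraries where they do the work, as an engineer would, in place of code of your own. Each camera call takes 0.05 s, during which the arm holds its last target. There are 200 camera calls.

## Working session

There is one attempt and no reset: what is moved stays moved. The work goes in short steps, Python scripts to look and compute and a shell command to move; the robot and the scene stay as the last step left them, time stands still between calls to the robot, and variables do not carry over. Pictures are saved under pics/ and viewed, at most 14 in all, crops included, and the job is handed in when it is done.

```bash
ls; mkdir -p pics
cat > h.py <<'E'
from plant import robot
import numpy as np, cv2
def snap(n,f):
    c=robot.read_camera(n); cv2.imwrite('pics/'+f+'.png',cv2.cvtColor(c['image'],cv2.COLOR_RGB2BGR)); np.savez('pics/'+f+'.npz',**{k:c[k] for k in('image','fx','fy','cx','cy','R','t')}); return c
def ray(c,u,v,z):
    R=np.array(c['R']);t=np.array(c['t']).ravel()
    d=R.T@np.array([(u-c['cx'])/c['fx'],(v-c['cy'])/c['fy'],1]); o=-R.T@t
    return o+d*(z-o[2])/d[2]
def proj(c,X):
    p=np.array(c['R'])@np.array(X)+np.array(c['t']).ravel(); return c['fx']*p[0]/p[2]+c['cx'],c['fy']*p[1]/p[2]+c['cy']
def crop(f,u0,v0,u1,v1,s,g):
    cv2.imwrite('pics/'+g+'.png',cv2.resize(cv2.imread('pics/'+f+'.png')[v0:v1,u0:u1],None,fx=s,fy=s,interpolation=cv2.INTER_CUBIC))
E
python3 - <<'E'
from h import *
for n in('top','side','wrist'):
    c=snap(n,n+'0'); print(n,c['fx'],np.round(-np.array(c['R']).T@np.array(c['t']).ravel(),3),np.round(c['R'],2).tolist())
s=robot.read_state(); print(s['tool_pos'],s['orientation'],s['t'],s['opening'])
E
cd pics; python3 -c "
import cv2;cv2.imwrite('top0b.png',cv2.resize(cv2.imread('top0.png'),(800,600),interpolation=2))"
```

```text
inch.py
pics
plant.py
top 448.47481664449856 [0.407 0.018 1.386] [[0.03, -1.0, 0.02], [-1.0, -0.03, -0.09], [0.09, -0.01, -1.0]]
side 392.1209072387571 [ 0.241 -0.721  0.781] [[0.94, -0.34, -0.01], [-0.24, -0.64, -0.73], [0.24, 0.68, -0.69]]
wrist 298.60282122203785 [0.148 0.586 0.384] [[0.37, 0.93, -0.0], [0.89, -0.35, 0.28], [0.26, -0.1, -0.96]]
[0.21885881 0.5581923  0.21870972] [-5.83648336e-01 -3.08647913e+00  2.16275923e-03] 0.15 0.09339213742666083
```

View pics/top0b.png

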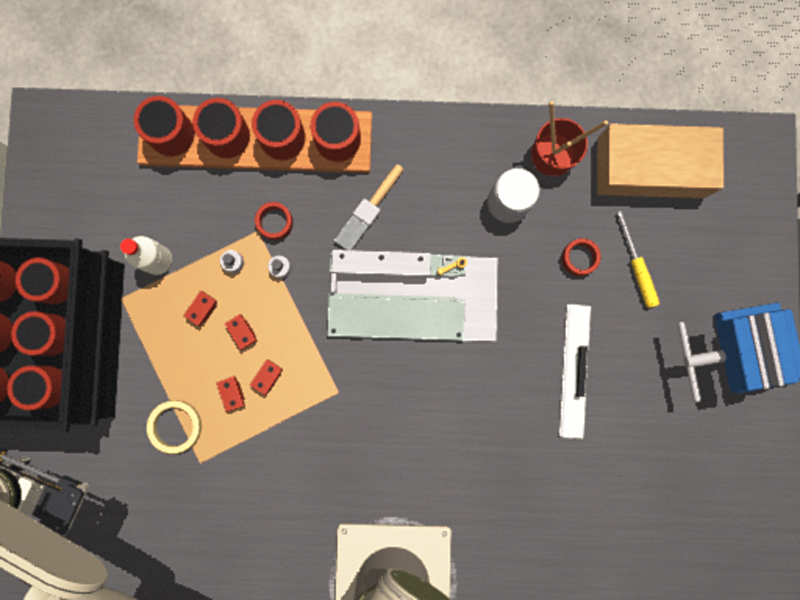

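View pics/side0.png

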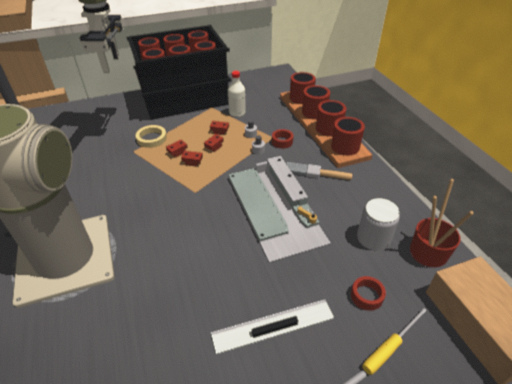

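The top view shows four shoes on the paper at about (200,308), (240,331), (230,394) and (266,377) in the 800x600 picture. The weights are at (231,262) and (279,267). The track spans (328..497, 250..342), with its lead-in on the right. The straightedge is at (575,372) with its rib towards the right. Next I'll measure them in code.

```bash
cat > m.py <<'E'
from h import *
def rects(c,mask,z,box,amin=30,amax=5000):
    u0,v0,u1,v1=box; m=np.zeros(mask.shape,np.uint8); m[v0:v1,u0:u1]=mask[v0:v1,u0:u1]*255
    m=cv2.morphologyEx(m,cv2.MORPH_CLOSE,np.ones((3,3)))
    out=[]
    for k in cv2.findContours(m,cv2.RETR_EXTERNAL,cv2.CHAIN_APPROX_NONE)[0]:
        if not amin<cv2.contourArea(k)<amax: continue
        P=np.array([ray(c,u,v,z)[:2] for u,v in k[:,0]],np.float32)
        (x,y),(w,h),a=cv2.minAreaRect(P*1000)
        if w<h: w,h,a=h,w,a+90
        out.append((x/1000,y/1000,w,h,(a+90)%180-90)); 
    return out
def show(o):
    for r in o: print(*np.round(r,4))
E
python3 - <<'E'
from m import *
c=dict(np.load('pics/top0.npz')); im=c['image'].astype(int); r,g,b=im[...,0],im[...,1],im[...,2]
print('shoes');show(rects(c,(r>110)&(g<80)&(b<80),.032,(100,180,190,275)))
print('white');show(rects(c,(r>200)&(g>200)&(b>200),.006,(350,190,385,285)))
print('deck');show(rects(c,(g>r+6)&(g>130),.018,(205,185,305,220)))
print('plate px',im[210,310],im[200,250],im[165,230])
m=abs(im[160:222,200:322]-im[210,312]).max(-1)<25
print('base');show(rects(c,np.pad(m,((160,162),(200,190))),.006,(296,163,322,221)))
crop=__import__('h').crop
crop('top0',200,150,330,230,6,'c1'); crop('top0',110,150,200,280,4,'c2')
E
```

```text
shoes
0.3502 0.3164 57.1754 37.4445 21.0685
0.3825 0.2515 58.64 32.7499 -32.8803
0.4696 0.3045 57.6921 39.3522 33.3296
0.5111 0.3841 58.7246 39.6373 -30.9561
white
0.4147 -0.3484 259.2873 45.9869 -2.9111
deck
0.5102 0.0074 264.7706 82.8784 89.9468
plate px [239 233 230] [199 208 193] [240 234 230]
base
0.5525 -0.1574 165.1406 65.3426 0.9262
```

View pics/c1.png

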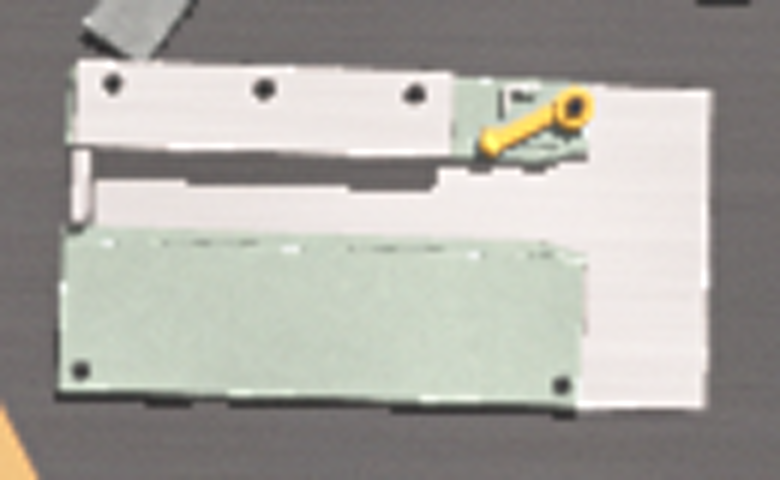

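View pics/c2.png

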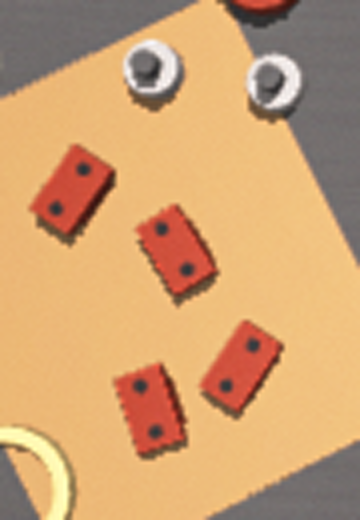

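c1 shows the track: the deck front edge runs from (58,393) to (578,405), the lead-in is on the right, and the pawl is at (490,140). c2 shows the four shoes and the two weights with their knobs. Next I'll locate the bottle, weights and track axes, then move so the wrist camera looks down the lead-in.

```bash
cat >> h.py <<'E'
def head(s=None):
    s=s or robot.read_state(); R=cv2.Rodrigues(np.array(s['orientation']))[0]; return R,np.degrees(np.arctan2(R[1,0],R[0,0]))
def go(x,y,z,hd):
    s=robot.read_state(); R,h=head(s); d=np.array([x,y,z])-s['tool_pos']
    t=np.radians((h-hd+180)%360-180)
    a=np.radians(hd); R2=np.array([[np.cos(a),np.sin(a),0],[np.sin(a),-np.cos(a),0],[0,0,-1]])
    print('t',s['t'],'pos',np.round(s['tool_pos'],4),'hd',round(h,2),'| now axes',np.round(R.T@d,4),'turn',round(t,3),'| axes after turn',np.round(R2.T@d,4))
E
python3 - <<'E'
from h import *
c=dict(np.load('pics/top0.npz')); s=dict(np.load('pics/side0.npz'))
print('cap top',ray(c,128/1.5625,247/1.5625,.16),'side base',ray(s,237,113,0),'side cap',ray(s,236,74,.16))
for u,v in((145,67),(268,79)):print('knob',ray(c,110+u/4,150+v/4,.056))
for u,v in((153,69),(274,84)):print('body',ray(c,110+u/4,150+v/4,.03))
P=[ray(c,200+u/6,150+v/6,.006)[:2] for u,v in((711,89),(706,408))];print('base rt',P)
P=[ray(c,200+u/6,150+v/6,.018)[:2] for u,v in((58,390),(577,404),(65,230),(583,250))];print('deck',P)
go(.56,-.10,.22,180)
E
```

```text
cap top [0.60745325 0.48166892 0.16      ] side base [0.6097802  0.48424861 0.        ] side cap [0.60870105 0.47260086 0.16      ]
knob [0.60418435 0.3287998  0.056     ]
knob [0.59792505 0.23698043 0.056     ]
body [0.6066902 0.3287512 0.03     ]
body [0.59796239 0.23655467 0.03      ]
base rt [array([ 0.63381343, -0.19346812]), array([ 0.46819796, -0.19352297])]
deck [array([0.46740151, 0.13808266]), array([ 0.4678249 , -0.12586659]), array([0.54913261, 0.13750771]), array([ 0.54666857, -0.12735236])]
t 0.15 pos [0.2189 0.5582 0.2187] hd 158.58 | now axes [-0.5579 -0.4882 -0.0007] turn -0.374 | axes after turn [-0.3411 -0.6582 -0.0013]
```

The manual's scale: shifts go in shares of 50 mm and turns go in units of 0.25 rad. Converting my numbers, -0.044 m is -0.88, -0.042 m is -0.84, -0.125 rad is -0.5.

```bash
python3 inch.py '{"finger_gap": [0.093,0.093,0.093,0.093,0.093,0.093,0.093,0.093,0.093,0.093,0.093,0.093,0.093,0.093,0.093,0.093,0.093],"tx": [-0.66,-0.6,-0.52,-0.44,-0.44,-0.44,-0.44,-0.44,-0.44,-0.44,-0.44,-0.44,-0.44,-0.44,0,0,0],"ty": [-0.72,-0.76,-0.84,-0.88,-0.88,-0.88,-0.88,-0.88,-0.88,-0.88,-0.88,-0.88,-0.88,-0.88,-0.88,0,0],"tz": [0,0,0,0,0,0,0,0,0,0,0,0,0,0,0,0,0],"yaw": [-0.5,-0.5,-0.496,0,0,0,0,0,0,0,0,0,0,0,0,0,0]}'
python3 - <<'E'
from h import *
c=dict(np.load('pics/top0.npz'));s=dict(np.load('pics/side0.npz'))
print('can',ray(c,517/1.5625,188/1.5625,.105),ray(s,382,209,.105))
snap('wrist','w1'); go(.573,-.157,.22,180)
E
```

```text
t: 1.85
tool_pos: [0.5187, -0.1047, 0.219]
orientation: [-0.004, -3.141, -0.001]
force: [0.7, 0.1, 0.2]
opening: 0.0931
gripper_force: 0.0
can [ 0.74979249 -0.21241749  0.105     ] [ 0.75006874 -0.20821509  0.105     ]
t 1.9 pos [ 0.5188 -0.1037  0.2192] hd 179.96 | now axes [-0.0542 -0.0533 -0.0009] turn -0.001 | axes after turn [-0.0542 -0.0533 -0.0008]
```

View pics/w1.png

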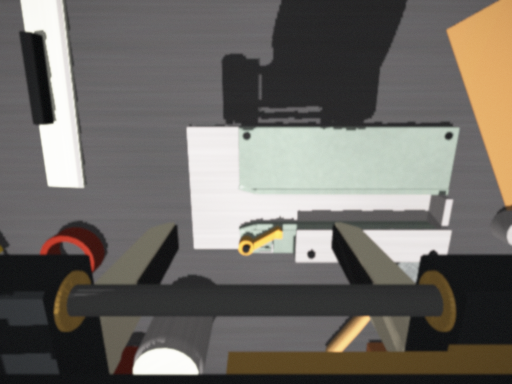

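The wrist view shows the deck front edge at (238,127)–(459,127), the groove edge at (239,191)–(455,194), the base's left corners at (187,127) and (193,249), and the pawl pivot at (246,247).

Run:
```python
from h import *
c=dict(np.load('pics/w1.npz'))
for n,u,v,z in(('deck front gate-side(-105,-55)',238,127,.018),('deck front far (-105,212)',459,126.5,.018),('groove edge',239,191,.018),('groove edge far(-20.5,212)',453,193,.018),('base (-105,-120)',187,127,.006),('base(62,-120)',193,249,.006),('pivot(46,-46)',246,247,.034)):
    print(n,np.round(ray(c,u,v,z),4))
# exact edge rows
g=cv2.cvtColor(c['image'],cv2.COLOR_RGB2GRAY).astype(int)
for u in (215,300,350,420):
    d=np.diff(g[110:215,u]); i=[(110+k,d[k]) for k in range(len(d)) if abs(d[k])>25]; print(u,i)
```

```text
deck front gate-side(-105,-55) [ 0.4681 -0.1246  0.018 ]
deck front far (-105,212) [0.4683 0.1417 0.018 ]
groove edge [ 0.5484 -0.1248  0.018 ]
groove edge far(-20.5,212) [0.5519 0.1495 0.018 ]
base (-105,-120) [ 0.4688 -0.1887  0.006 ]
base(62,-120) [ 0.636  -0.1911  0.006 ]
pivot(46,-46) [ 0.6191 -0.1161  0.034 ]
215 [(125, np.int64(45)), (126, np.int64(63)), (127, np.int64(32))]
300 [(118, np.int64(26)), (122, np.int64(-28)), (125, np.int64(42)), (126, np.int64(57)), (127, np.int64(42)), (209, np.int64(-39)), (210, np.int64(-56)), (211, np.int64(-26))]
350 [(129, np.int64(48)), (130, np.int64(36)), (208, np.int64(-33)), (209, np.int64(-56)), (210, np.int64(-34))]
420 [(125, np.int64(36)), (126, np.int64(53)), (127, np.int64(41)), (208, np.int64(-36)), (209, np.int64(-54)), (210, np.int64(-32))]
```

Track origin is about (0.573, -0.070) with heading 0. Going for the shoe at (0.3825, 0.2515) first.

Run:
```python
from h import *
go(.3825,.2515,.12,147.1)
```

```text
t 1.9 pos [ 0.5188 -0.1037  0.2192] hd 179.96 | now axes [0.1364 0.355  0.0995] turn 0.574 | axes after turn [0.3074 0.2242 0.0992]
```

```bash
python3 inch.py '{"finger_gap": [0.093,0.093,0.093,0.093,0.093,0.093,0.093,0.093,0.093,0.093,0.093,0.093,0.093,0.093,0.093],"tx": [0.304,0.304,0.304,0.304,0.304,0.304,0.304,0.304,0.304,0,0,0,0,0,0],"ty": [0.788,0.788,0.788,0.788,0.788,0.788,0.788,0.788,0.788,0,0,0,0,0,0],"tz": [0.22,0.22,0.22,0.22,0.22,0.22,0.22,0.22,0.22,0,0,0,0,0,0],"yaw": [0,0,0,0,0,0,0,0,0,0.574,0.574,0.574,0.574,0,0]}'
python3 - <<'E'
from m import *
c=snap('top','t2'); im=c['image'].astype(int); r,g,b=im[...,0],im[...,1],im[...,2]
print('shoes');show(rects(c,(r>110)&(g<80)&(b<80),.032,(100,180,190,275)))
go(.3825,.2515,.026,147.1)
E
```

```text
t: 3.4
tool_pos: [0.3815, 0.2513, 0.1206]
orientation: [0.88, 3.016, 0.0]
force: [0.2, 0.3, -0.4]
opening: 0.0929
gripper_force: 0.0
shoes
0.4809 0.2994 62.3411 29.9898 62.4409
0.5108 0.3841 59.6564 39.6285 -31.8649
t 3.45 pos [0.3816 0.2511 0.1206] hd 147.43 | now axes [-0.0005  0.0007  0.0946] turn 0.006 | axes after turn [-0.0005  0.0008  0.0946]
```

```bash
python3 inch.py '{"finger_gap": [0.093,0.093,0.093,0.093,0.02,0.02,0.02,0.02,0.02,0.02,0.02,0.02,0.02],"tx": [0,0,0,0,0,0,0,0,0,0,0,0,0],"ty": [0,0,0,0,0,0,0,0,0,0,0,0,0],"tz": [0.7,0.7,0.492,0,0,0,0,0,0,0,-0.8,-0.8,0],"yaw": [0,0,0,0,0,0,0,0,0,0,0,0,0]}' 20
python3 - <<'E'
from h import *
go(.573,-.155,.11,180)
E
```

```text
t: 4.75
tool_pos: [0.3858, 0.2524, 0.112]
orientation: [0.887, 3.007, 0.01]
force: [0.4, 0.1, 0.3]
opening: 0.0255
gripper_force: 0.0
t 4.75 pos [0.3858 0.2524 0.112 ] hd 147.13 | now axes [-0.3783 -0.2406  0.0018] turn -0.574 | axes after turn [-0.1872 -0.4074  0.002 ]
```

Run:
```python
from h import *
s=robot.read_state();print(s['opening'],s['gripper_force'])
snap('wrist','w2')
```

```text
0.02547299043778413 0.0
```

View pics/w2.png

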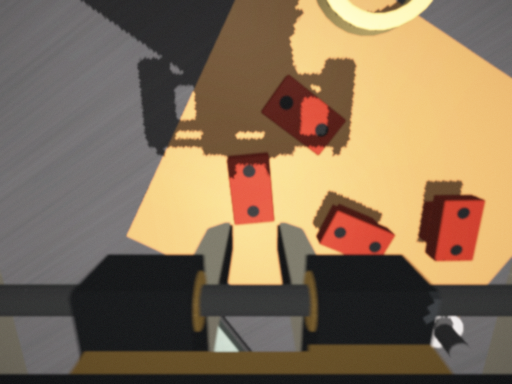

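The wrist view shows the shoe still standing on the paper at about (252,188), ahead of the jaws, ungripped and roughly aligned. The other shoes are at (303,114), (356,237) and (455,228). I'll measure all of them from this view.

Run:
```python
from m import *
c=dict(np.load('pics/w2.npz'))
def sh(n,a,b):  # two hole pixels
    A,B=ray(c,*a,.032),ray(c,*b,.032); m=(A+B)/2; d=A-B; print(n,np.round(m,4),'len',np.round(np.linalg.norm(d),4),'ang',np.round((np.degrees(np.arctan2(d[1],d[0]))+90)%180-90,1))
sh('B',(249,171),(253,211)); sh('A',(287,102),(321,130)); sh('C',(340,232),(375,247)); sh('D',(463,213),(456,250))
print('head top corners B',[np.round(ray(c,u,v,.032),3) for u,v in((229,164),(270,160),(274,220),(234,224))])
go(.3825,.2515,.12,147.1)
t=dict(np.load('pics/top0.npz'))
def s2(n,a,b):
    A,B=[ray(t,110+p[0]/4,150+p[1]/4,.032) for p in(a,b)]; print('top',n,(A+B)/2,np.linalg.norm(A-B))
s2('B',(253,345),(226,386));s2('A',(140,385),(155,432));s2('C',(161,229),(187,269));s2('D',(83,169),(56,208))
```

```text
B [0.3809 0.2527 0.032 ] len 0.0359 ang -27.6
A [0.3515 0.3226 0.032 ] len 0.0356 ang 19.5
C [0.4713 0.3086 0.032 ] len 0.0363 ang 32.8
D [0.5146 0.3889 0.032 ] len 0.0361 ang -31.8
head top corners B [array([0.351, 0.25 , 0.032]), array([0.367, 0.281, 0.032]), array([0.414, 0.255, 0.032]), array([0.398, 0.224, 0.032])]
t 4.8 pos [0.3846 0.2517 0.1093] hd 147.13 | now axes [ 0.0016 -0.0013 -0.0107] turn 0.0 | axes after turn [ 0.0016 -0.0014 -0.0107]
top B [0.38439771 0.25293999 0.032     ] 0.03634444297702063
top A [0.35056063 0.32004008 0.032     ] 0.03684467869282721
top C [0.47024151 0.30595901 0.032     ] 0.03620315101898591
top D [0.51361611 0.38661381 0.032     ] 0.035437214485743766
```

It's where I expected; the fingers just needed more closing time (about 75 mm/s). Retrying with a smaller pre-opening.

To row units: -0.04 m is -0.8, 0.035 m is 0.7, -0.087 rad is -0.348.

```bash
python3 inch.py '{"finger_gap": [0.065,0.065,0.065,0.065,0.065,0.065,0.065,0.065,0.065,0.02,0.02,0.02,0.02,0.02,0.02,0.02,0.02,0.02,0.02],"tx": [0.04,0,0,0,0,0,0,0,0,0,0,0,0,0,0,0,0,0,0],"ty": [0,0,0,0,0,0,0,0,0,0,0,0,0,0,0,0,0,0,0],"tz": [0,0,0,0,0,0,0.7,0.7,0.27,0,0,0,0,0,0,0,-0.8,-0.8,0],"yaw": [-0.348,0,0,0,0,0,0,0,0,0,0,0,0,0,0,0,0,0,0]}' 20
python3 - <<'E'
from h import *
go(.573,-.155,.11,180)
E
```

```text
t: 6.7
tool_pos: [0.3842, 0.2535, 0.1086]
orientation: [0.755, 3.042, 0.01]
force: [0.9, 0.7, -0.8]
opening: 0.0361
gripper_force: 20.0
t 6.7 pos [0.3842 0.2535 0.1086] hd 152.11 | now axes [-0.358  -0.2728 -0.0015] turn -0.487 | axes after turn [-0.1888 -0.4085 -0.0014]
```

```bash
python3 inch.py '{"finger_gap": [0.02,0.02,0.02,0.02,0.02,0.02,0.02,0.02,0.02,0.02,0.02,0.02,0.02,0.02,0.02,0.02,0.02],"tx": [-0.4,-0.716,-0.716,-0.716,-0.716,-0.716,-0.716,-0.716,-0.716,-0.716,-0.316,0,0,0,0,0,0],"ty": [-0.3,-0.546,-0.546,-0.546,-0.546,-0.546,-0.546,-0.546,-0.546,-0.546,-0.246,0,0,0,0,0,0],"tz": [0,0,0,0,0,0,0,0,0,0,0,0,0,0,0,0.6,0],"yaw": [0,0,0,0,0,0,0,0,0,0,0,-0.488,-0.488,-0.488,-0.484,0,0]}'
python3 - <<'E'
from h import *
snap('side','s3'); crop('s3',200,150,350,270,5,'s3c')
go(.573,-.155,.032,180)
E
```

```text
t: 8.4
tool_pos: [0.566, -0.156, 0.0678]
orientation: [-0.0, -3.135, -0.004]
force: [-1.1, 0.4, -1.8]
opening: 0.0356
gripper_force: 20.0
t 8.45 pos [ 0.5667 -0.1562  0.0695] hd 179.98 | now axes [-0.0065  0.0011  0.0375] turn -0.0 | axes after turn [-0.0063  0.0012  0.0375]
```

View pics/s3c.png

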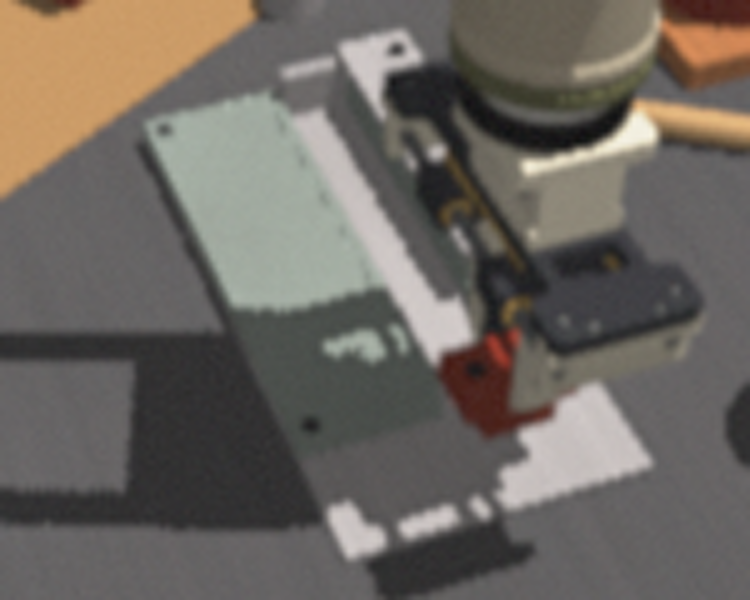

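Shoe held level over the lead-in; its near hole shows at (475,368) in the crop. I'll check its offset in the grip.

Run:
```python
from h import *
c=dict(np.load('pics/s3.npz'))
print(ray(c,295,223.6,.0755)+[.018,0,0])
go(.573,-.155,.033,180)
```

```text
[ 0.56641365 -0.15419206  0.0755    ]
t 8.45 pos [ 0.5667 -0.1562  0.0695] hd 179.98 | now axes [-0.0065  0.0011  0.0365] turn -0.0 | axes after turn [-0.0063  0.0012  0.0365]
```

To row units: 0.02 m is 0.4, 0.0165 m is 0.33.

```bash
python3 inch.py '{"finger_gap": [0.02,0.02,0.02,0.046,0.046,0.046,0.046],"tx": [-0.13,0,0,0,0,0,0],"ty": [0.02,0,0,0,0,0,0],"tz": [0.33,0.4,0,0,0,0,0],"yaw": [0,0,0,0,0,0,0]}'; python3 inch.py '{"finger_gap": [0.046,0.046,0.046,0.046,0.046,0.046,0.046,0.046,0.046],"tx": [0,0,0,0,0,0,0,0,0],"ty": [0.2,0.2,0.2,0.2,0.2,0.2,0.2,0.2,0],"tz": [0,0,0,0,0,0,0,0,0],"yaw": [0,0,0,0,0,0,0,0,0]}'
```

```text
t: 9.15
tool_pos: [0.5765, -0.1565, 0.0372]
orientation: [-0.0, 3.14, -0.001]
force: [0.3, 0.5, -0.3]
opening: 0.0464
gripper_force: 0.0
t: 10.05
tool_pos: [0.5757, -0.0743, 0.0357]
orientation: [0.002, -3.141, -0.002]
force: [-0.3, 0.7, -0.2]
opening: 0.0461
gripper_force: 0.0
```

```bash
python3 inch.py '{"finger_gap": [0.046,0.046,0.046,0.046,0.046,0.046],"tx": [0.03,0,0,0,0,0],"ty": [0.2,0.2,0.2,0.2,0,0],"tz": [0,0,0,0,0,0],"yaw": [0,0,0,0,0,0]}'
python3 - <<'E'
from h import *
snap('side','s4'); crop('s4',200,140,350,260,5,'s4c')
go(.573,-.034,.035,180)
E
```

```text
t: 10.65
tool_pos: [0.5735, -0.0352, 0.0354]
orientation: [0.002, -3.14, -0.001]
force: [0.2, 0.2, 0.0]
opening: 0.0459
gripper_force: 0.0
t 10.7 pos [ 0.5736 -0.0356  0.0354] hd -179.95 | now axes [0.0006 0.0016 0.0004] turn 0.001 | axes after turn [0.0006 0.0016 0.0004]
```

View pics/s4c.png

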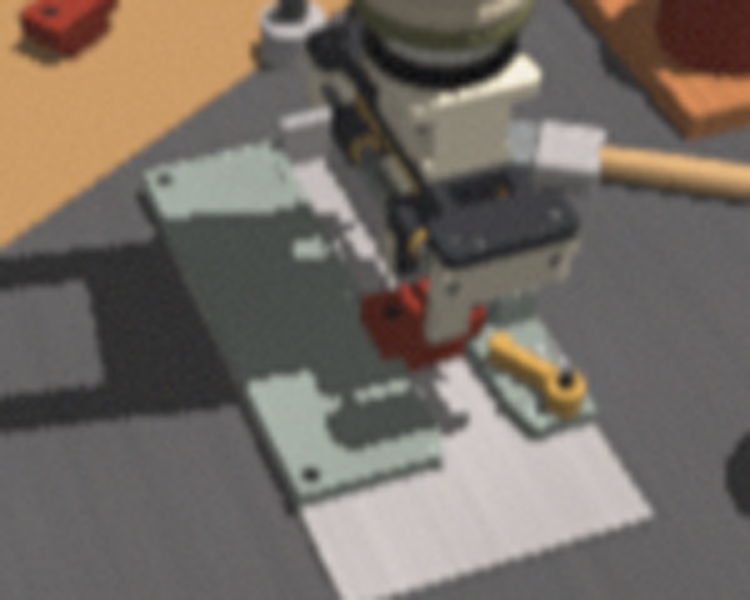

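It worked: the shoe is in the groove past the pawl, and the pawl nose at (495,345) has sprung out. Lifting and going to the next shoe.

To row units: -0.04 m is -0.8, -0.003 m is -0.06.

```bash
python3 inch.py '{"finger_gap": [0.048,0.048,0.065,0.065],"tx": [0,0,0,0],"ty": [-0.06,0,0,0],"tz": [0,-0.8,-0.8,0],"yaw": [0,0,0,0]}'
python3 - <<'E'
from h import *
go(.351,.3205,.11,200.5)
E
```

```text
t: 11.1
tool_pos: [0.5783, -0.0403, 0.1227]
orientation: [0.001, 3.132, -0.002]
force: [0.9, -0.3, 0.5]
opening: 0.0595
gripper_force: 0.0
t 11.1 pos [ 0.5783 -0.0403  0.1227] hd 179.98 | now axes [0.2275 0.3607 0.0099] turn -0.358 | axes after turn [0.0865 0.4175 0.0127]
```

```bash
python3 inch.py '{"finger_gap": [0.065,0.065,0.065,0.065,0.065,0.065,0.065,0.065,0.065,0.065,0.065,0.065,0.065,0.065,0.065],"tx": [0.454,0.454,0.454,0.454,0.454,0.454,0.454,0.454,0.454,0.454,0,0,0,0,0],"ty": [0.722,0.722,0.722,0.722,0.722,0.722,0.722,0.722,0.722,0.722,0,0,0,0,0],"tz": [0.02,0.02,0.02,0.02,0.02,0.02,0.02,0.02,0.02,0.02,0,0,0,0,0],"yaw": [0,0,0,0,0,0,0,0,0,0,-0.476,-0.476,-0.48,0,0]}'
python3 - <<'E'
from h import *
from m import rects,show
c=snap('wrist','w5');im=c['image'].astype(int); r,g,b=im[...,0],im[...,1],im[...,2]
show(rects(c,(r>90)&(g<70)&(b<70)&(r>2*g),.032,(80,0,500,255),400))
go(.351,.3205,.026,200.5)
E
```

```text
t: 12.6
tool_pos: [0.3471, 0.3215, 0.1056]
orientation: [0.553, -3.092, 0.0]
force: [0.6, 0.1, 0.8]
opening: 0.0649
gripper_force: 0.0
t 12.65 pos [0.3472 0.3215 0.1056] hd -159.7 | now axes [-0.0033 -0.0023  0.0796] turn -0.003 | axes after turn [-0.0032 -0.0023  0.0796]
```

View pics/w5.png

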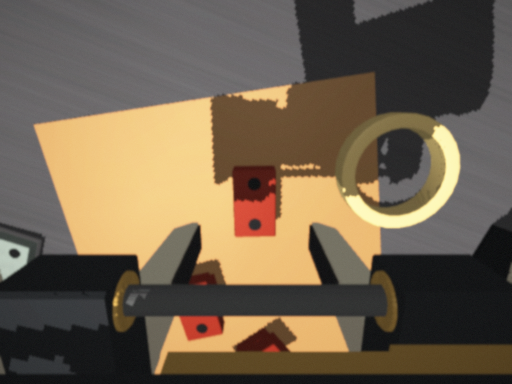

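Shoe A is centred and aligned between the jaws, with holes at (255,184) and (255,224). The tape roll is clear on the right. Descending.

To row units: -0.002 m is -0.04, -0.04 m is -0.8.

```bash
python3 inch.py '{"finger_gap": [0.065,0.065,0.065,0.02,0.02,0.02,0.02,0.02,0.02,0.02,0.02,0.02,0.02],"tx": [-0.06,0,0,0,0,0,0,0,0,0,0,0,0],"ty": [-0.04,0,0,0,0,0,0,0,0,0,0,0,0],"tz": [0.7,0.6,0.292,0,0,0,0,0,0,0,-0.8,-0.8,0],"yaw": [0,0,0,0,0,0,0,0,0,0,0,0,0]}' 20
python3 - <<'E'
from h import *
go(.573,-.155,.11,180)
E
```

```text
t: 13.95
tool_pos: [0.3539, 0.3234, 0.1125]
orientation: [-0.558, 3.083, 0.007]
force: [1.2, 1.4, -2.0]
opening: 0.0356
gripper_force: 20.0
t 13.95 pos [0.3539 0.3234 0.1125] hd -159.48 | now axes [-0.0374 -0.5249  0.0015] turn 0.358 | axes after turn [-0.2191 -0.4784  0.0025]
```

To row units: -0.0437 m is -0.874, -0.0031 m is -0.062, 0.12 rad is 0.48.

```bash
python3 inch.py '{"finger_gap": [0.02,0.02,0.02,0.02,0.02,0.02,0.02,0.02,0.02,0.02,0.02,0.02,0.02,0.02,0.02,0.02,0.02,0.02],"tx": [-0.03,-0.062,-0.062,-0.062,-0.062,-0.062,-0.062,-0.062,-0.062,-0.062,-0.062,-0.062,-0.032,0,0,0,0,0],"ty": [-0.44,-0.874,-0.874,-0.874,-0.874,-0.874,-0.874,-0.874,-0.874,-0.874,-0.874,-0.874,-0.44,0,0,0,0,0],"tz": [0,0,0,0,0,0,0,0,0,0,0,0,0,0,0,0,0.6,0],"yaw": [0,0,0,0,0,0,0,0,0,0,0,0,0,0.476,0.476,0.48,0,0]}'
python3 - <<'E'
from h import *
go(.573,-.155,.034,180)
E
```

```text
t: 15.75
tool_pos: [0.5661, -0.1562, 0.0715]
orientation: [0.0, -3.134, -0.004]
force: [-1.0, -0.6, -2.0]
opening: 0.0356
gripper_force: 20.0
t 15.75 pos [ 0.5661 -0.1562  0.0715] hd -179.99 | now axes [-0.0072  0.0011  0.0374] turn 0.0 | axes after turn [-0.0069  0.0012  0.0375]
```

To row units: -0.005 m is -0.1, 0.02 m is 0.4.

```bash
python3 inch.py '{"finger_gap": [0.02,0.02,0.02,0.046,0.046,0.046,0.046,0.046,0.046,0.046,0.046,0.046,0.046,0.046,0.046,0.046,0.046,0.046],"tx": [-0.1,0,0,0,0,0,0,0,0,0,0,0,0,0,0,0,0,0],"ty": [0.02,0,0,0,0,0,0,0.2,0.2,0.2,0.2,0.2,0.2,0.2,0.2,0.2,0.2,0],"tz": [0.33,0.4,0,0,0,0,0,0,0,0,0,0,0,0,0,0,0,0],"yaw": [0,0,0,0,0,0,0,0,0,0,0,0,0,0,0,0,0,0]}'; python3 -c "
from h import *
go(.573,-.034,.036,180)"
```

```text
t: 17.55
tool_pos: [0.5744, -0.055, 0.0398]
orientation: [0.002, -3.141, -0.001]
force: [0.7, -0.2, 0.8]
opening: 0.0466
gripper_force: 0.0
t 17.55 pos [ 0.5744 -0.055   0.0398] hd -179.92 | now axes [0.0014 0.021  0.0038] turn 0.001 | axes after turn [0.0014 0.021  0.0038]
```

To row units: 0.003 m is 0.06, 0.011 m is 0.22.

```bash
python3 inch.py '{"finger_gap": [0.046,0.046,0.046,0.046],"tx": [0,0,0,0],"ty": [0.2,0.22,0,0],"tz": [0.06,0,0,0],"yaw": [0,0,0,0]}'; python3 -c "
from h import *
snap('side','s6'); crop('s6',200,140,350,260,5,'s6c')
go(.573,-.034,.036,180)"
```

```text
t: 17.95
tool_pos: [0.5741, -0.0354, 0.0365]
orientation: [0.001, -3.141, 0.0]
force: [-0.9, 0.2, -0.4]
opening: 0.0462
gripper_force: 0.0
t 18.0 pos [ 0.5741 -0.0356  0.0364] hd -179.99 | now axes [0.0011 0.0016 0.0004] turn 0.0 | axes after turn [0.0011 0.0016 0.0004]
```

View pics/s6c.png

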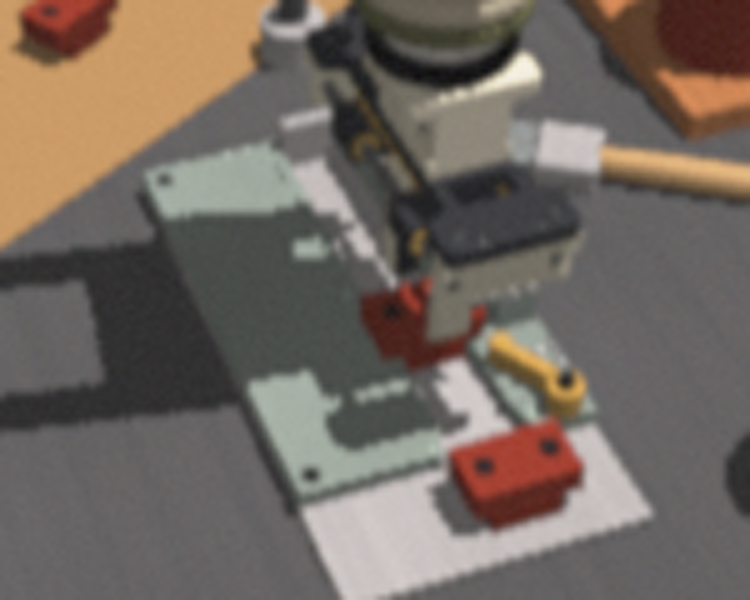

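Here one shoe is in the jaws past the pawl and another stands slightly turned in the lead-in at (515,470). I'll lift and count.

To row units: -0.003 m is -0.06, -0.04 m is -0.8.

```bash
python3 inch.py '{"finger_gap": [0.048,0.048,0.065,0.065,0.065,0.065,0.065,0.065],"tx": [0,0,0.4,0.8,0.8,0.8,0.8,0],"ty": [-0.06,0,0,0,0,0,0,0],"tz": [0,-0.8,-0.8,-0.4,0,0,0,0],"yaw": [0,0,0,0,0,0,0,0]}'
python3 - <<'E'
from m import *
c=snap('top','t7');im=c['image'].astype(int); r,g,b=im[...,0],im[...,1],im[...,2]
M=(r>110)&(g<80)&(b<80)
show(rects(c,M,.032,(100,180,190,275))); print();show(rects(c,M,.038,(200,150,330,230)))
cv2.imwrite('pics/t7c.png',cv2.resize(cv2.imread('pics/t7.png')[145:285,100:330],None,fx=3.4,fy=3.4,interpolation=2))
go(.573,-.155,.036,180)
E
```

```text
t: 18.8
tool_pos: [0.39, -0.0384, 0.1355]
orientation: [-0.001, -3.139, -0.0]
force: [1.0, -0.7, 0.8]
opening: 0.0652
gripper_force: 0.0
0.4696 0.3045 57.6921 39.3522 33.3296
0.5107 0.3839 59.7382 39.933 -32.1484

t 18.85 pos [ 0.3927 -0.0387  0.1365] hd 179.95 | now axes [-0.1804 -0.1161  0.1006] turn -0.001 | axes after turn [-0.1803 -0.1163  0.1005]
```

View pics/t7c.png

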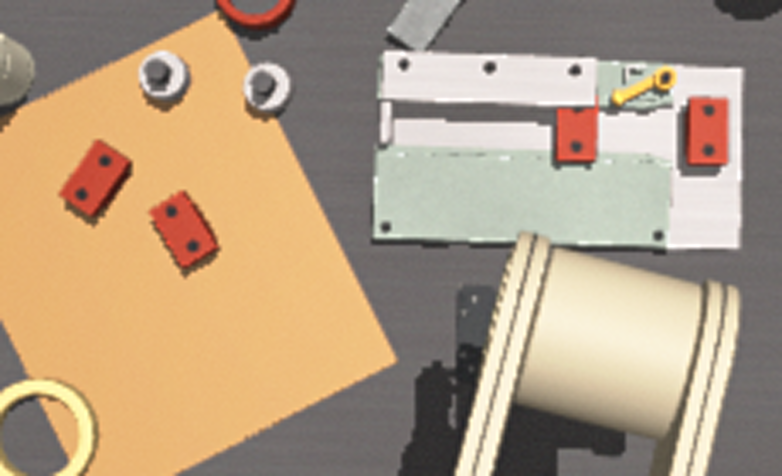

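Both stand at their earlier spots: one past the gate at y≈-0.04, one in the lead-in at y≈-0.158. C and D are still on the paper. I'll regrip the lead-in shoe (which squares it up) and push again, checking midway.

The manual's scale: shifts go in shares of 50 mm and turns go in units of 0.25 rad. Converting my numbers, -0.036 m is -0.72, -0.024 m is -0.48.

```bash
python3 inch.py '{"finger_gap": [0.065,0.065,0.065,0.065,0.065,0.065,0.065],"tx": [-0.72,-0.72,-0.72,-0.72,-0.72,0,0],"ty": [-0.48,-0.48,-0.48,-0.48,-0.44,0,0],"tz": [0,0,0,0,0.4,0.4,0],"yaw": [0,0,0,0,0,0,0]}'
python3 - <<'E'
from h import *
go(.573,-.157,.034,180)
E
```

```text
t: 19.55
tool_pos: [0.5731, -0.1566, 0.0917]
orientation: [-0.001, -3.134, -0.004]
force: [-0.7, 1.1, -0.6]
opening: 0.0648
gripper_force: 0.0
t 19.55 pos [ 0.5731 -0.1566  0.0917] hd 179.95 | now axes [-0.0003 -0.0006  0.0577] turn -0.001 | axes after turn [ 0.0001 -0.0004  0.0577]
```

To row units: 0.03 m is 0.6, 0.02 m is 0.4.

```bash
python3 inch.py '{"finger_gap": [0.065,0.065,0.065,0.02,0.02,0.02,0.02,0.02,0.02],"tx": [0,0,0,0,0,0,0,0,0],"ty": [0,0,0,0,0,0,0,0,0],"tz": [0.6,0.4,0.154,0,0,0,0,0,0],"yaw": [0,0,0,0,0,0,0,0,0]}' 10;  python3 inch.py '{"finger_gap": [0.046,0.046,0.046,0.046,0.046,0.046,0.046,0.046,0.046,0.046],"tx": [0,0,0,0,0,0,0,0,0,0],"ty": [0,0,0,0.2,0.2,0.2,0.2,0.2,0.2,0],"tz": [0,0,0,0,0,0,0,0,0,0],"yaw": [0,0,0,0,0,0,0,0,0,0]}';python3 - <<'E'
from h import *
snap('side','s8'); crop('s8',200,140,350,260,5,'s8c')
go(.573,-.034,.034,180)
E
```

```text
t: 20.45
tool_pos: [0.5747, -0.1564, 0.0396]
orientation: [-0.0, 3.141, -0.0]
force: [-0.1, 0.0, -0.0]
opening: 0.0224
gripper_force: 0.0
t: 21.45
tool_pos: [0.5741, -0.0944, 0.0388]
orientation: [0.003, -3.141, -0.001]
force: [-0.2, -0.3, 0.1]
opening: 0.046
gripper_force: 0.0
t 21.5 pos [ 0.5741 -0.0952  0.0387] hd -179.9 | now axes [0.001  0.0612 0.0048] turn 0.002 | axes after turn [0.0011 0.0612 0.0047]
```

View pics/s8c.png

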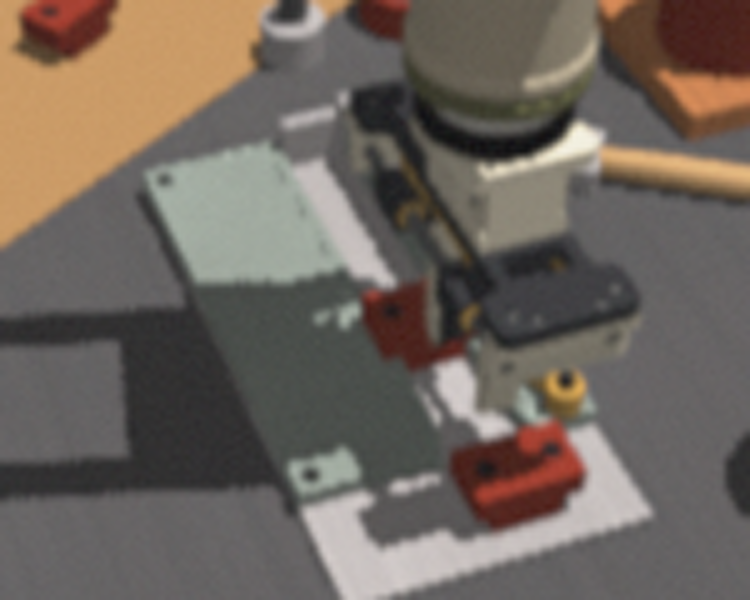

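The shoe stayed in the lead-in and the jaws passed it, closing to 22 mm on nothing. I'll check the true fingertip height and the shoe's position in this picture.

Run:
```python
from h import *
c=dict(np.load('pics/s8.npz'))
for n,u,v in(('finger bottom',495,408),('hole near',486,468),('hole far',550,449)):
    for z in (.018,.038,.05): print(n,z,np.round(ray(c,200+u/5,140+v/5,z),4))
s=robot.read_state();print(s['tool_pos'],s['q'])
c=dict(np.load('pics/t7.npz'))
for u,v in((708,110),(708,151),(577,147)): print(ray(c,100+u/3.4,145+v/3.4,.038))
```

```text
finger bottom 0.018 [ 0.5863 -0.1052  0.018 ]
finger bottom 0.038 [ 0.5772 -0.1214  0.038 ]
finger bottom 0.05 [ 0.5718 -0.1311  0.05  ]
hole near 0.018 [ 0.5645 -0.1412  0.018 ]
hole near 0.038 [ 0.556  -0.1564  0.038 ]
hole near 0.05 [ 0.5509 -0.1656  0.05  ]
hole far 0.018 [ 0.6007 -0.1411  0.018 ]
hole far 0.038 [ 0.5912 -0.1563  0.038 ]
hole far 0.05 [ 0.5856 -0.1654  0.05  ]
[ 0.57408248 -0.09518829  0.03873543] [-2.52507943e-01  2.41332764e-01  1.70689579e+00  1.57282232e-04
  1.19416496e+00 -1.82508204e+00]
[ 0.58924347 -0.15797955  0.038     ]
[ 0.55247031 -0.1586357   0.038     ]
[ 0.55260225 -0.04190137  0.038     ]
```

The fingertip bottom comes out at z≈0.04, close to the TCP height itself and not 22 mm below it. So the jaws really did pass over the shoe. I'll return, straddle the shoe, and go down in small steps watching the force.

To row units: -0.033 m is -0.66, -0.03 m is -0.6.

```bash
python3 inch.py '{"finger_gap": [0.065,0.065,0.065,0.065,0.065,0.065,0.065,0.065],"tx": [0,0,0,0.02,0,0,0,0],"ty": [0,-0.6,-0.66,0,0,0,0,0],"tz": [-0.5,-0.1,0,0,0.5,0.1,0.1,0],"yaw": [0,0,0,0,0,0,0,0]}'; for i in 1 2; do python3 inch.py '{"finger_gap": [0.065,0.065],"tx": [0,0],"ty": [0,0],"tz": [0.06,0],"yaw": [0,0]}'; done
python3 - <<'E'
from h import *
snap('side','s9'); crop('s9',200,140,350,260,5,'s9c')
go(.573,-.157,.026,180)
E
```

```text
t: 22.3
tool_pos: [0.5729, -0.1587, 0.0334]
orientation: [0.001, -3.14, -0.001]
force: [0.2, 0.2, -0.4]
opening: 0.0649
gripper_force: 0.0
t: 22.5
tool_pos: [0.5737, -0.1592, 0.0315]
orientation: [-0.001, 3.141, -0.0]
force: [0.3, -0.3, -0.0]
opening: 0.065
gripper_force: 0.0
t: 22.7
tool_pos: [0.5734, -0.1593, 0.028]
orientation: [0.0, -3.142, -0.0]
force: [0.3, -0.2, 0.2]
opening: 0.0655
gripper_force: 0.0
t 22.75 pos [ 0.5734 -0.1593  0.0281] hd -179.99 | now axes [0.0004 0.0023 0.0021] turn 0.0 | axes after turn [0.0004 0.0023 0.0021]
```

View pics/s9c.png

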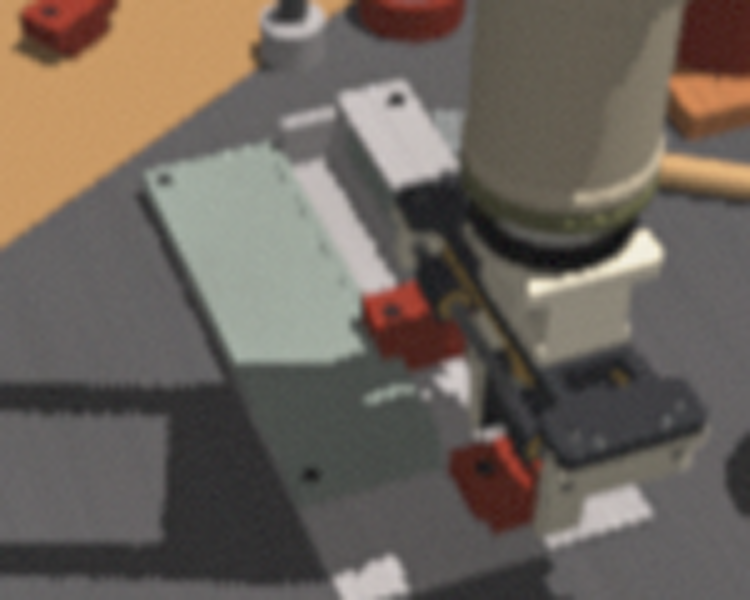

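Jaws now straddle the shoe in the lead-in, with the finger bottom at (548,545). Closing to test.

To row units: 0.001 m is 0.02.

```bash
python3 inch.py '{"finger_gap": [0.02,0.02,0.02,0.02,0.02,0.02,0.02],"tx": [0,0,0,0,0,0,0],"ty": [0.02,0,0,0,0,0,0],"tz": [0,0,0,0,0,0,0],"yaw": [0,0,0,0,0,0,0]}' 10
python3 - <<'E'
from h import *
c=dict(np.load('pics/s9.npz'))
for z in (.006,.02,.03): print(np.round(ray(c,200+548/5,140+547/5,z),4))
E
```

```text
t: 23.45
tool_pos: [0.5735, -0.1583, 0.0282]
orientation: [-0.0, 3.141, 0.0]
force: [-0.3, 0.3, 0.5]
opening: 0.0361
gripper_force: 10.0
[ 0.5768 -0.19    0.006 ]
[ 0.5707 -0.1996  0.02  ]
[ 0.5664 -0.2065  0.03  ]
```

To row units: 0.01 m is 0.2.

```bash
python3 inch.py '{"finger_gap": [0.044,0.044,0.044,0.044,0.044,0.044,0.044,0.044,0.044,0.044,0.044,0.044],"tx": [0,0,0,0,0,0,0,0,0,0,0,0],"ty": [0,0,0,0.2,0.2,0.2,0.2,0.2,0.2,0.2,0.2,0],"tz": [0,0,0,0,0,0,0,0,0,0,0,0],"yaw": [0,0,0,0,0,0,0,0,0,0,0,0]}';python3 - <<'E'
from h import *
snap('side','s10'); crop('s10',200,140,350,260,5,'s10c')
go(.573,-.034,.028,180)
E
```

```text
t: 24.65
tool_pos: [0.5735, -0.0767, 0.0281]
orientation: [-0.002, 3.142, 0.001]
force: [0.7, 0.5, 0.4]
opening: 0.0438
gripper_force: 0.0
t 24.7 pos [ 0.5734 -0.0771  0.028 ] hd -179.93 | now axes [0.0003 0.0431 0.    ] turn 0.001 | axes after turn [ 0.0004  0.0431 -0.    ]
```

View pics/s10c.png

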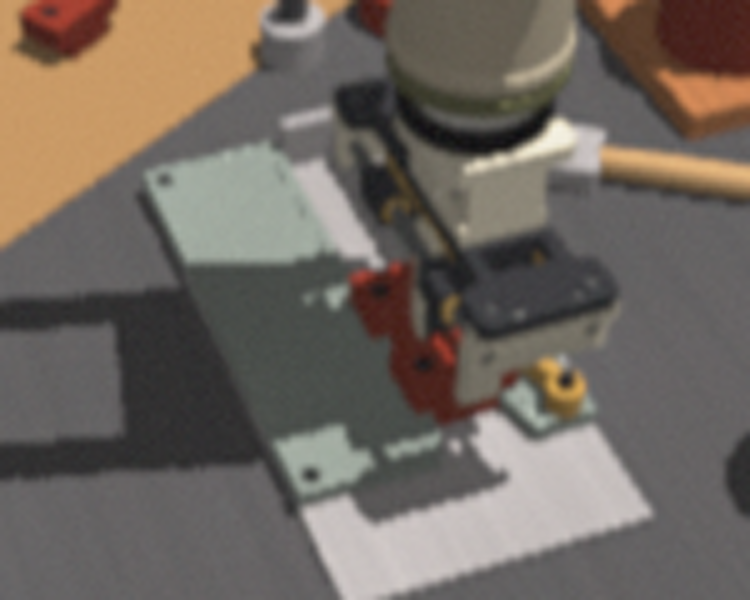

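Both shoes are moving along the groove together, the second just entering the gate. That was my 14th and last picture, so the rest is by numeric image measurement.

```bash
python3 inch.py '{"finger_gap": [0.044,0.044,0.044,0.044,0.044,0.044,0.046,0.046,0.065,0.065,0.065,0.065,0.065,0.065],"tx": [0,0,0,0,0,0,0,0,0.2,0.8,0.8,0.8,0.6,0],"ty": [0.2,0.2,0.2,0.2,0.08,0,-0.04,0,0,0,0,0,0,0],"tz": [0,0,0,0,0,0,0,-0.6,-0.8,-0.4,0,0,0,0],"yaw": [0,0,0,0,0,0,0,0,0,0,0,0,0,0]}';python3 - <<'E'
from m import *
c=snap('top','t11');im=c['image'].astype(int); r,g,b=im[...,0],im[...,1],im[...,2]
M=(r>110)&(g<80)&(b<80)
show(rects(c,M,.032,(100,180,190,275))); print('track');show(rects(c,M,.038,(200,150,330,230)))
# pawl (yellow) extents
Y=(r>180)&(g>120)&(b<90); v,u=np.nonzero(Y[150:190,270:305]); P=np.array([ray(c,a+270,d+150,.034)[:2] for a,d in zip(u,v)])-[.573,-.070]; print('pawl x min',P[:,0].min(), P[P[:,0].argmin()])
c=dict(np.load('pics/t7.npz'));im=c['image'].astype(int); r,g,b=im[...,0],im[...,1],im[...,2];Y=(r>180)&(g>120)&(b<90); v,u=np.nonzero(Y[150:190,270:305]); P=np.array([ray(c,a+270,d+150,.034)[:2] for a,d in zip(u,v)])-[.573,-.070]; print('pawl before', P[P[:,0].argmin()])
go(.4705,.307,.11,213)
E
```

```text
t: 26.1
tool_pos: [0.4102, -0.0362, 0.1172]
orientation: [-0.001, -3.14, -0.001]
force: [0.4, -0.1, -0.3]
opening: 0.0651
gripper_force: 0.0
0.4696 0.3045 57.6921 39.3522 33.3296
0.5108 0.3841 59.6729 39.6285 -31.8649
track
pawl x min 0.024484662593800444 [ 0.02448466 -0.00230008]
pawl before [ 0.02448466 -0.00230008]
t 26.15 pos [ 0.4123 -0.0365  0.118 ] hd 179.96 | now axes [-0.0579  0.3435  0.0081] turn -0.577 | axes after turn [-0.2359  0.2564  0.008 ]
```

To row units: 0.0432 m is 0.864, 0.0429 m is 0.858, -0.145 rad is -0.58.

```bash
python3 inch.py '{"finger_gap": [0.065,0.065,0.065,0.065,0.065,0.065,0.065,0.065,0.065,0.065,0.065,0.065,0.065,0.065],"tx": [-0.144,-0.144,-0.144,-0.144,-0.144,-0.144,-0.144,-0.15,0,0,0,0,0,0],"ty": [0.858,0.858,0.858,0.858,0.858,0.858,0.858,0.864,0,0,0,0,0,0],"tz": [0.02,0.02,0.02,0.02,0.02,0.02,0.02,0.02,0,0,0,0,0,0],"yaw": [0,0,0,0,0,0,0,0,-0.576,-0.576,-0.576,-0.58,0,0]}';python3 - <<'E'
from m import *
c=snap('wrist','w12');im=c['image'].astype(int); r,g,b=im[...,0],im[...,1],im[...,2]
D=(r>60)&(r>1.8*g)&(r>1.8*b); show(rects(c,D,.032,(150,60,450,250),300))
c=dict(np.load('pics/t11.npz'));im=c['image'].astype(int); r,g,b=im[...,0],im[...,1],im[...,2]
D=(r>80)&(r>1.7*g)&(r>1.7*b); print('track');show(rects(c,D,.038,(205,155,325,225)))
go(.4705,.307,.022,213)
E
```

```text
t: 27.55
tool_pos: [0.4718, 0.3074, 0.1099]
orientation: [0.887, -3.014, -0.0]
force: [0.1, 0.6, 0.0]
opening: 0.0651
gripper_force: 0.0
0.4697 0.3075 62.1298 35.3834 33.9764
track
0.5639 -0.038 45.7615 33.3477 1.517
0.5652 0.0196 45.6468 33.3057 1.6873
t 27.6 pos [0.4717 0.3073 0.1099] hd -147.18 | now axes [0.0012 0.0004 0.0879] turn -0.003 | axes after turn [0.0012 0.0004 0.0879]
```

To row units: -0.04 m is -0.8, 0.04 m is 0.8, -0.01 rad is -0.04.

```bash
python3 inch.py '{"finger_gap": [0.065,0.065,0.065,0.065,0.02,0.02,0.02,0.02,0.02,0.02,0.02,0.02,0.02,0.02],"tx": [0.02,0,0,0,0,0,0,0,0,0,0,0,0,0],"ty": [0,0,0,0,0,0,0,0,0,0,0,0,0,0],"tz": [0.8,0.7,0.18,0.06,0,0,0,0,0,0,0,-0.8,-0.8,0],"yaw": [-0.04,0,0,0,0,0,0,0,0,0,0,0,0,0]}' 20
python3 - <<'E'
from h import *
go(.573,-.155,.11,180)
E
```

```text
t: 29.0
tool_pos: [0.4741, 0.3085, 0.1097]
orientation: [-0.906, 2.998, 0.003]
force: [0.9, 0.9, -0.4]
opening: 0.0357
gripper_force: 20.0
t 29.0 pos [0.4741 0.3085 0.1097] hd -146.36 | now axes [ 0.1744 -0.4407 -0.0015] turn 0.587 | axes after turn [-9.890e-02 -4.635e-01 -3.000e-04]
```

To row units: -0.0401 m is -0.802, 0.03 m is 0.6, 0.147 rad is 0.588.

```bash
python3 inch.py '{"finger_gap": [0.02,0.02,0.02,0.02,0.02,0.02,0.02,0.02,0.02,0.02,0.02,0.02,0.02,0.02,0.02,0.02,0.02,0.02,0.02],"tx": [0.158,0.318,0.318,0.318,0.318,0.318,0.318,0.318,0.318,0.318,0.318,0.16,0,0,0,0,0,0,0],"ty": [-0.4,-0.802,-0.802,-0.802,-0.802,-0.802,-0.802,-0.802,-0.802,-0.802,-0.802,-0.4,0,0,0,0,0,0,0],"tz": [0,0,0,0,0,0,0,0,0,0,0,0,0,0,0,0,0.6,0,0],"yaw": [0,0,0,0,0,0,0,0,0,0,0,0,0.588,0.588,0.588,0.584,0,0,0]}'
python3 - <<'E'
from h import *
go(.573,-.157,.031,180)
E
```

```text
t: 30.9
tool_pos: [0.5677, -0.1569, 0.0717]
orientation: [0.001, -3.138, -0.002]
force: [0.8, 0.2, -1.9]
opening: 0.0358
gripper_force: 20.0
t 30.9 pos [ 0.5677 -0.1569  0.0717] hd -179.95 | now axes [-0.0055 -0.0001  0.0407] turn 0.001 | axes after turn [-0.0053 -0.0001  0.0407]
```

```bash
python3 inch.py '{"finger_gap": [0.02,0.02,0.02,0.02,0.02],"tx": [-0.1,0,0,0,0],"ty": [0,0,0,0,0],"tz": [0.4,0.3,0.12,0,0],"yaw": [0,0,0,0,0]}'; python3 inch.py '{"finger_gap": [0.044,0.044,0.044,0.044,0.044],"tx": [0,0,0,0,0],"ty": [0,0,0,0,0],"tz": [0,0,0,0.06,0],"yaw": [0,0,0,0,0]}'
```

```text
t: 31.4
tool_pos: [0.5743, -0.1575, 0.0326]
orientation: [-0.0, 3.141, -0.0]
force: [0.2, 1.0, -1.0]
opening: 0.036
gripper_force: 20.0
t: 31.9
tool_pos: [0.5739, -0.1574, 0.0288]
orientation: [0.0, -3.141, -0.0]
force: [-0.2, 0.3, 0.1]
opening: 0.0439
gripper_force: 0.0
```

To row units: 0.01 m is 0.2, 0.004 m is 0.08.

```bash
python3 inch.py '{"finger_gap": [0.044,0.044,0.044,0.044,0.044,0.044,0.044,0.044,0.044,0.044,0.044,0.044,0.044,0.044],"tx": [0,0,0,0,0,0,0,0,0,0,0,0,0,0],"ty": [0.2,0.2,0.2,0.2,0.2,0.2,0.2,0.2,0.2,0.2,0.2,0.2,0.08,0],"tz": [0,0,0,0,0,0,0,0,0,0,0,0,0,0],"yaw": [0,0,0,0,0,0,0,0,0,0,0,0,0,0]}'; python3 inch.py '{"finger_gap": [0.046,0.046,0.065,0.065,0.065,0.065,0.065,0.065],"tx": [0,0,0.2,0.8,0.8,0.8,0.6,0],"ty": [-0.04,0,0,0,0,0,0,0],"tz": [0,-0.6,-0.8,-0.4,0,0,0,0],"yaw": [0,0,0,0,0,0,0,0]}';python3 - <<'E'
from m import *
c=snap('top','t13');im=c['image'].astype(int); r,g,b=im[...,0],im[...,1],im[...,2]
D=(r>80)&(r>1.7*g)&(r>1.7*b); print('track');show(rects(c,D,.038,(205,155,325,225)))
print('paper');show(rects(c,D,.032,(100,180,190,275)))
Y=(r>180)&(g>120)&(b<90); v,u=np.nonzero(Y[150:190,270:305]); P=np.array([ray(c,a+270,d+150,.034)[:2] for a,d in zip(u,v)])-[.573,-.070]; print('pawl', P[P[:,0].argmin()])
go(.5,.37,.22,149)
E
```

```text
t: 33.3
tool_pos: [0.5742, -0.0323, 0.0291]
orientation: [-0.002, 3.141, 0.001]
force: [-0.5, -0.0, 1.2]
opening: 0.0442
gripper_force: 0.0
t: 34.1
tool_pos: [0.411, -0.0354, 0.1184]
orientation: [-0.001, -3.14, -0.001]
force: [0.2, -0.1, -0.0]
opening: 0.0651
gripper_force: 0.0
track
0.5639 -0.038 45.7615 33.3477 1.517
0.5647 0.0377 69.6149 45.6468 -88.3127
paper
0.5127 0.3849 60.5367 41.5337 -31.7799
pawl [ 0.02448466 -0.00230008]
t 34.15 pos [ 0.4132 -0.0356  0.1192] hd 179.96 | now axes [-0.0866  0.4057 -0.1007] turn 0.54 | axes after turn [ 0.1345  0.3924 -0.1008]
```

To row units: 0.045 m is 0.9, 0.043 m is 0.86, 0.135 rad is 0.54.

```bash
python3 inch.py '{"finger_gap": [0.093,0.093,0.093,0.093,0.093,0.093,0.093,0.093,0.093,0.093,0.093,0.093,0.093,0.093,0.093],"tx": [-0.192,-0.192,-0.192,-0.192,-0.192,-0.192,-0.192,-0.192,-0.196,0,0,0,0,0,0],"ty": [0.9,0.9,0.9,0.9,0.9,0.9,0.9,0.9,0.86,0,0,0,0,0,0],"tz": [0,0,0,0,0,0,0,0,0,0,0,0,0,0,0],"yaw": [0,0,0,0,0,0,0,0,0,0.54,0.54,0.54,0.54,0,0]}';python3 - <<'E'
from m import *
c=snap('wrist','w14');im=c['image'].astype(int); r,g,b=im[...,0],im[...,1],im[...,2]
D=(r>60)&(r>1.8*g)&(r>1.8*b); show(rects(c,D,.032,(150,60,450,250),300))
go(.5022,.3672,.022,148.2)
E
```

```text
t: 35.65
tool_pos: [0.5012, 0.3679, 0.1188]
orientation: [-0.832, -3.029, -0.0]
force: [0.3, 0.3, 0.2]
opening: 0.0931
gripper_force: 0.0
0.5127 0.3896 61.1988 36.0094 -31.8343
t 35.7 pos [0.5011 0.3678 0.1189] hd 149.28 | now axes [-0.0013  0.0001  0.0969] turn 0.019 | axes after turn [-0.0012  0.0001  0.0969]
```

```bash
python3 inch.py '{"finger_gap": [0.093,0.093,0.093,0.093,0.02,0.02,0.02,0.02,0.02,0.02,0.02,0.02,0.02,0.02,0.02,0.02,0.02],"tx": [0,0,0,0,0,0,0,0,0,0,0,0,0,0,0,0,0],"ty": [0.08,0,0,0,0,0,0,0,0,0,0,0,0,0,0,0,0],"tz": [0.8,0.8,0.26,0.08,0,0,0,0,0,0,0,0,0,0,-0.8,-0.8,0],"yaw": [0.072,0,0,0,0,0,0,0,0,0,0,0,0,0,0,0,0]}' 20
python3 - <<'E'
from h import *
go(.573,-.157,.11,180)
E
```

```text
t: 37.4
tool_pos: [0.5058, 0.3727, 0.1085]
orientation: [0.863, 3.014, 0.01]
force: [0.3, 0.4, -0.3]
opening: 0.0358
gripper_force: 20.0
t 37.4 pos [0.5058 0.3727 0.1085] hd 148.04 | now axes [-0.3374 -0.4138 -0.0033] turn -0.558 | axes after turn [-0.0672 -0.5297 -0.0015]
```

To row units: -0.0345 m is -0.69, -0.0281 m is -0.562, -0.14 rad is -0.56.

```bash
python3 inch.py '{"finger_gap": [0.02,0.02,0.02,0.02,0.02,0.02,0.02,0.02,0.02,0.02,0.02,0.02,0.02,0.02,0.02,0.02,0.02,0.02,0.02,0.02],"tx": [-0.282,-0.562,-0.562,-0.562,-0.562,-0.562,-0.562,-0.562,-0.562,-0.562,-0.562,-0.562,-0.282,0,0,0,0,0,0,0],"ty": [-0.344,-0.69,-0.69,-0.69,-0.69,-0.69,-0.69,-0.69,-0.69,-0.69,-0.69,-0.69,-0.344,0,0,0,0,0,0,0],"tz": [0,0,0,0,0,0,0,0,0,0,0,0,0,0,0,0,0,0.6,0,0],"yaw": [0,0,0,0,0,0,0,0,0,0,0,0,0,-0.56,-0.56,-0.56,-0.552,0,0,0]}'
python3 - <<'E'
from m import *
go(.573,-.157,.031,180)
c=snap('side','s15');im=c['image'].astype(int); r,g,b=im[...,0],im[...,1],im[...,2]
D=(r>60)&(r>1.8*g)&(r>1.8*b); show(rects(c,D,.078,(270,200,340,250),30))
E
```

```text
t: 39.4
tool_pos: [0.5681, -0.1582, 0.0705]
orientation: [-0.001, -3.138, -0.002]
force: [-0.8, -0.0, -1.2]
opening: 0.0356
gripper_force: 20.0
t 39.4 pos [ 0.5681 -0.1582  0.0705] hd 179.98 | now axes [-0.0051  0.0011  0.0395] turn -0.0 | axes after turn [-0.0049  0.0012  0.0395]
0.5505 -0.1604 65.6005 33.7688 64.5261
0.5441 -0.0891 53.2448 39.11 -20.6498
```

To row units: 0.02 m is 0.4, 0.015 m is 0.3.

```bash
python3 inch.py '{"finger_gap": [0.02,0.02,0.02,0.02,0.02],"tx": [-0.1,0,0,0,0],"ty": [0.02,0,0,0,0],"tz": [0.4,0.3,0.1,0,0],"yaw": [0,0,0,0,0]}'; python3 inch.py '{"finger_gap": [0.044,0.044,0.044,0.044,0.044,0.044,0.044,0.044,0.044,0.044,0.044,0.044,0.044,0.044,0.044],"tx": [0,0,0,0,0,0,0,0,0,0,0,0,0,0,0],"ty": [0,0,0,0,0,0.2,0.2,0.2,0.2,0.2,0.2,0.2,0.2,0.2,0],"tz": [0,0,0,0.06,0,0,0,0,0,0,0,0,0,0,0],"yaw": [0,0,0,0,0,0,0,0,0,0,0,0,0,0,0]}'
```

```text
t: 39.95
tool_pos: [0.5749, -0.1579, 0.0326]
orientation: [-0.0, 3.141, -0.0]
force: [0.4, -0.1, -1.6]
opening: 0.0356
gripper_force: 20.0
t: 41.45
tool_pos: [0.5749, -0.0661, 0.0292]
orientation: [-0.002, 3.141, 0.001]
force: [-0.2, -0.0, -0.5]
opening: 0.044
gripper_force: 0.0
```

```bash
python3 inch.py '{"finger_gap": [0.044,0.044,0.044,0.044,0.044,0.046,0.046,0.065,0.065,0.065,0.065,0.065,0.065,0.065],"tx": [0.02,0,0,0,0,0,0,0.2,0.8,0.8,0.8,0.6,0,0],"ty": [0.2,0.2,0.2,0.08,0,-0.04,0,0,0,0,0,0,0,0],"tz": [0,0,0,0,0,0,-0.6,-0.8,-0.6,-0.4,0,0,0,0],"yaw": [0,0,0,0,0,0,0,0,0,0,0,0,0,0]}';python3 - <<'E'
from m import *
c=snap('top','t16');im=c['image'].astype(int); r,g,b=im[...,0],im[...,1],im[...,2]
D=(r>80)&(r>1.7*g)&(r>1.7*b); print('track');show(rects(c,D,.038,(205,155,325,225)))
print('paper');show(rects(c,D,.032,(100,180,190,275)))
Y=(r>180)&(g>120)&(b<90); v,u=np.nonzero(Y[150:190,270:305]); P=np.array([ray(c,a+270,d+150,.034)[:2] for a,d in zip(u,v)])-[.573,-.070]; print('pawl', P[P[:,0].argmin()])
W=(r>200)&(g>200)&(b>200); print('white');show(rects(c,W,.006,(340,180,400,300),300))
K=(r<45)&(g<45)&(b<45); print('rib');show(rects(c,K,.026,(360,215,385,260),20))
c=dict(np.load('pics/top0.npz'));im=c['image'].astype(int); r,g,b=im[...,0],im[...,1],im[...,2];K=(r<45)&(g<45)&(b<45); print('rib0');show(rects(c,K,.026,(360,215,385,260),20))
go(.4147,-.3484-.01,.15,0)
E
```

```text
t: 42.85
tool_pos: [0.4137, -0.0358, 0.1493]
orientation: [0.0, 3.141, 0.001]
force: [0.6, 0.9, -0.2]
opening: 0.0649
gripper_force: 0.0
track
0.5639 -0.038 45.7704 33.3477 1.517
0.5642 0.0558 105.8144 45.6468 -88.3127
paper
pawl [ 0.02448466 -0.00230008]
white
0.4147 -0.3483 259.2871 45.8152 -2.9105
rib
rib0
t 42.9 pos [ 0.4143 -0.0358  0.1494] hd 179.99 | now axes [-0.0005 -0.3226 -0.0007] turn 3.141 | axes after turn [ 0.0004  0.3226 -0.0006]
```

All four shoes are in and the pawl is out. Now the straightedge: centre (0.4147, -0.3483), working edge heading about 87°, rib centre (0.4142, -0.3583).

To row units: -0.046 m is -0.92, 0.04 m is 0.8, 0.05 rad is 0.2.

```bash
python3 inch.py '{"finger_gap": [0.04,0.04,0.04,0.04,0.04,0.04,0.04,0.04,0.04,0.04,0.04],"tx": [0,0,0,0,0,0,0,0,0,0,0],"ty": [-0.92,-0.92,-0.92,-0.92,-0.92,-0.92,-0.92,0,0,0,0],"tz": [0,0,0,0,0,0,0,0.8,0.6,0,0],"yaw": [0,0,0,0,0,0,0.2,0,0,0,0]}';python3 - <<'E'
from m import *
c=snap('top','t17');im=c['image'].astype(int); r,g,b=im[...,0],im[...,1],im[...,2]
c=snap('wrist','w17');im=c['image'].astype(int); r,g,b=im[...,0],im[...,1],im[...,2]
print(im[100:250:10,230:290:6].sum(-1)//3)
W=(r>170)&(g>170)&(b>170); print('white');show(rects(c,W,.006,(100,0,430,250),300))
go(.4142,-.3583,.03,177.1)
E
```

```text
t: 44.0
tool_pos: [0.4139, -0.3576, 0.0786]
orientation: [-0.078, -3.139, -0.003]
force: [0.2, 0.8, 0.3]
opening: 0.0403
gripper_force: 0.0
[[ 50  48 159 159 158 157 159 157 158 162]
 [ 52  50 159 158 157 158 161 157 156 160]
 [ 49  49 157 159 157 158 159 157 157 160]
 [ 46  51 157 160 155 157 157 156 154 159]
 [ 49  49 155 121  50  50 143 157 156 157]
 [ 48  47 154  63  24  20  96 156 157 159]
 [ 48  49 156  68  22  21 103 202 228 246]
 [ 47  49 153  67  24  19 106 153 156 157]
 [ 67  85 151  77  21  39 112 255 255 255]
 [120 120 254 193  22  36 120 255 255 254]
 [124 123 254 207  52  54 144 255 255 254]
 [124 124 253 206  57  52 144 255 255 254]
 [126 129 253 216  54  52 130 255 255 254]
 [124 122 253 216  53  51 131 255 255 254]
 [127 124 253 222  54  50 217 255 255 254]]
white
0.4312 -0.3684 59.5773 6.7863 -3.197
0.4287 -0.3367 68.2682 24.9881 -4.1499
0.3053 -0.352 42.3681 26.4176 -2.8498
t 44.1 pos [ 0.4152 -0.3587  0.081 ] hd 177.18 | now axes [0.0011 0.0004 0.051 ] turn 0.001 | axes after turn [0.001  0.0003 0.051 ]
```

To row units: 0.03 m is 0.6, 0.02 m is 0.4.

```bash
python3 inch.py '{"finger_gap": [0.04,0.04,0.04],"tx": [0,0,0],"ty": [0,0,0],"tz": [0.6,0.4,0],"yaw": [0,0,0]}'; python3 inch.py '{"finger_gap": [0.04,0.04],"tx": [0,0],"ty": [0,0],"tz": [0.08,0],"yaw": [0,0]}';  python3 inch.py '{"finger_gap": [0.04,0.04],"tx": [0,0],"ty": [0,0],"tz": [0.08,0],"yaw": [0,0]}';python3 inch.py '{"finger_gap": [0.04,0.04],"tx": [0,0],"ty": [0,0],"tz": [0.08,0],"yaw": [0,0]}'
```

```text
t: 44.4
tool_pos: [0.4134, -0.3568, 0.0283]
orientation: [-0.077, -3.139, -0.002]
force: [0.6, 0.6, -0.1]
opening: 0.0402
gripper_force: 0.0
t: 44.6
tool_pos: [0.4149, -0.3586, 0.0269]
orientation: [0.078, 3.139, -0.003]
force: [-0.2, 0.9, 0.0]
opening: 0.0398
gripper_force: 0.0
t: 44.8
tool_pos: [0.4141, -0.3581, 0.0217]
orientation: [0.078, 3.14, -0.001]
force: [0.0, 0.3, 0.7]
opening: 0.0401
gripper_force: 0.0
t: 45.0
tool_pos: [0.4136, -0.3576, 0.0167]
orientation: [-0.078, -3.14, -0.001]
force: [0.7, -1.0, -0.8]
opening: 0.0399
gripper_force: 0.0
```

No contact at TCP 0.017, so the tips really are near TCP height. Gripping here.

To row units: -0.03 m is -0.6, -0.02 m is -0.4.

```bash
python3 inch.py '{"finger_gap": [0.04,0.0,0.0,0.0,0.0,0.0,0.0,0,0,0,0,0],"tx": [0,0,0,0,0,0,0,0,0,0,0,0],"ty": [0,0,0,0,0,0,0,0,0,0,0,0],"tz": [0.06,0,0,0,0,0,0,-0.4,-0.6,-0.6,0,0],"yaw": [0,0,0,0,0,0,0,0,0,0,0,0]}' 40;python3 - <<'E'
from m import *
c=snap('top','t18');im=c['image'].astype(int); r,g,b=im[...,0],im[...,1],im[...,2]
W=(r>200)&(g>200)&(b>200); print('white');show(rects(c,W,.086,(340,150,410,310),100))
go(.505,.015,.094,90)
E
```

```text
t: 46.2
tool_pos: [0.414, -0.3581, 0.0942]
orientation: [0.078, 3.14, -0.001]
force: [-0.4, 0.2, -2.9]
opening: 0.0139
gripper_force: 40.0
white
0.2447 -0.3639 70.2098 40.2913 0.3114
0.3486 -0.3828 227.1769 34.2519 -42.7115
0.4977 -0.3544 93.7845 45.677 -3.0161
t 46.25 pos [ 0.4132 -0.3573  0.0929] hd 177.14 | now axes [-0.0731  0.3764 -0.0009] turn 1.521 | axes after turn [ 0.3723  0.0918 -0.0011]
```

To row units: 0.0418 m is 0.836, -0.0081 m is -0.162.

```bash
python3 inch.py '{"finger_gap": [0,0,0,0,0,0,0,0,0,0,0],"tx": [-0.08,-0.162,-0.162,-0.162,-0.162,-0.162,-0.162,-0.162,-0.162,-0.08,0],"ty": [0.4,0.836,0.836,0.836,0.836,0.836,0.836,0.836,0.836,0.42,0],"tz": [0,0,0,0,0,0,0,0,0,0,0],"yaw": [0,0,0,0,0,0,0,0,0,0,0]}'; python3 inch.py '{"finger_gap": [0,0,0,0,0,0,0,0,0,0,0,0,0,0],"tx": [0,0,0,0,0,0,0,0,0,0,0,0,0,0],"ty": [0,0,0,0,0,0,0,0,0,0,0,0,0,0],"tz": [0,0,0,0,0,0,0,0,0,0,0,0,0,0],"yaw": [0.28,0.552,0.552,0.552,0.552,0.552,0.552,0.552,0.552,0.552,0.552,0.28,0,0]}';python3 - <<'E'
from m import *
go(.503,.015,.045,90)
c=snap('side','s19');im=c['image'].astype(int); r,g,b=im[...,0],im[...,1],im[...,2]
W=(r>185)&(g>185)&(b>185); print('white');show(rects(c,W,.084,(190,120,330,260),100))
c=snap('top','t19');im=c['image'].astype(int); r,g,b=im[...,0],im[...,1],im[...,2]
W=(r>200)&(g>200)&(b>200); print('white');show(rects(c,W,.084,(190,150,340,260),100))
E
```

```text
t: 47.35
tool_pos: [0.504, 0.0164, 0.0918]
orientation: [-0.073, -3.137, -0.001]
force: [-1.1, -0.0, -2.5]
opening: 0.0135
gripper_force: 40.0
t: 48.75
tool_pos: [0.5043, 0.0129, 0.0929]
orientation: [-2.217, -2.223, 0.002]
force: [1.2, -0.9, -2.6]
opening: 0.0136
gripper_force: 40.0
t 48.75 pos [0.5043 0.0129 0.0929] hd 90.16 | now axes [ 0.0021 -0.0012  0.0479] turn 0.003 | axes after turn [ 0.0021 -0.0013  0.0479]
white
0.5204 -0.1816 145.8279 117.0763 0.0007
0.5142 -0.0557 119.6568 44.8017 89.9542
0.593 0.003 173.736 37.3887 89.4514
white
0.4846 -0.0192 320.2039 288.2287 -89.0738
```

To row units: 0.002 m is 0.04, 0.02 m is 0.4.

```bash
python3 inch.py '{"finger_gap": [0,0,0,0,0,0],"tx": [0.04,0,0,0,0,0],"ty": [-0.02,0,0,0,0,0],"tz": [0.4,0.4,0.24,0.08,0,0],"yaw": [0,0,0,0,0,0]}';python3 inch.py '{"finger_gap": [0,0],"tx": [0,0],"ty": [0,0],"tz": [0.04,0],"yaw": [0,0]}'; python3 inch.py '{"finger_gap": [0,0],"tx": [0,0],"ty": [0,0],"tz": [0.04,0],"yaw": [0,0]}'
```

```text
t: 49.45
tool_pos: [0.5049, 0.0154, 0.039]
orientation: [2.219, 2.222, 0.001]
force: [-0.0, -0.6, -1.5]
opening: 0.0135
gripper_force: 40.0
t: 49.65
tool_pos: [0.5046, 0.0155, 0.0366]
orientation: [2.22, 2.222, 0.001]
force: [-0.6, -0.9, -2.1]
opening: 0.0137
gripper_force: 40.0
t: 49.85
tool_pos: [0.5041, 0.0155, 0.0341]
orientation: [-2.22, -2.223, 0.0]
force: [-0.1, -0.1, -3.0]
opening: 0.0137
gripper_force: 40.0
```

```bash
for i in 1 2 3; do python3 inch.py '{"finger_gap": [0,0],"tx": [0,0],"ty": [0,0],"tz": [0.02,0],"yaw": [0,0]}' | grep -E 'pos|force: \['; done
```

```text
tool_pos: [0.5041, 0.0156, 0.033]
force: [0.4, -0.1, -2.4]
tool_pos: [0.5043, 0.0155, 0.0322]
force: [-0.5, 0.2, -1.8]
tool_pos: [0.5044, 0.0155, 0.0322]
force: [-6.5, 0.3, 8.8]
```

To row units: -0.0008 m is -0.016.

```bash
python3 inch.py '{"finger_gap": [0,0],"tx": [0,0],"ty": [0,0],"tz": [-0.016,0],"yaw": [0,0]}' | grep -E 'pos|force: \['; for i in 1 2; do python3 inch.py '{"finger_gap": [0,0],"tx": [0,0],"ty": [0.03,0],"tz": [0,0],"yaw": [0,0]}' | grep -E 'pos|force: \['; done
```

```text
tool_pos: [0.5044, 0.0155, 0.0322]
force: [-1.0, 0.4, 1.5]
tool_pos: [0.5057, 0.0155, 0.0322]
force: [-3.7, 0.6, 4.5]
tool_pos: [0.5072, 0.0155, 0.0322]
force: [-3.3, 0.1, 5.8]
```

```bash
for i in 1 2 3 4; do python3 inch.py '{"finger_gap": [0,0],"tx": [0,0],"ty": [0.02,0],"tz": [-0.004,0],"yaw": [0,0]}' | grep -E 'pos|force: \['; done
```

```text
tool_pos: [0.5083, 0.0155, 0.0322]
force: [-3.1, -0.2, 3.2]
tool_pos: [0.5091, 0.0155, 0.0322]
force: [-3.9, -0.3, 2.6]
tool_pos: [0.5094, 0.0155, 0.0322]
force: [-6.6, -0.1, 4.1]
tool_pos: [0.51, 0.0155, 0.0322]
force: [-7.6, -0.8, 3.7]
```

```bash
for i in 1 2 3; do python3 inch.py '{"finger_gap": [0,0],"tx": [0,0],"ty": [0.02,0],"tz": [-0.004,0],"yaw": [0,0]}' | grep -E 'pos|force: \['; done
```

```text
tool_pos: [0.511, 0.0155, 0.0322]
force: [-7.2, -1.0, 3.6]
tool_pos: [0.5116, 0.0156, 0.0323]
force: [-8.0, 0.0, 4.1]
tool_pos: [0.5117, 0.0157, 0.0323]
force: [-11.0, 0.3, 6.5]
```

Firm contact: the row is against the groove's back wall. Relax slightly, release and check.

To row units: -0.04 m is -0.8, -0.001 m is -0.02.

```bash
python3 inch.py '{"finger_gap": [0,0.02,0.03,0.03,0.03,0.04,0.04,0.04,0.04,0.04,0.04,0.04,0.04],"tx": [0,0,0,0,0,0,0,0,0,0,0,0,0],"ty": [-0.02,0,0,0,0,0,0,-0.8,-0.8,-0.8,-0.8,0,0],"tz": [0,0,0,0,-0.6,-0.8,-0.8,0,0,0,0,0,0],"yaw": [0,0,0,0,0,0,0,0,0,0,0,0,0]}';python3 - <<'E'
from m import *
c=snap('top','t20');im=c['image'].astype(int); r,g,b=im[...,0],im[...,1],im[...,2]
D=(r>80)&(r>1.7*g)&(r>1.7*b); print('track');show(rects(c,D,.038,(205,155,325,225)))
W=((r>200)&(g>200)&(b>200)).astype(np.uint8); W[:180]=0; print('white');show(rects(c,W>0,.024,(200,187,300,222),100))
print(im[180:225,262,1]); print(im[180:225,285,1]);print(im[180:225,220,1])
c=snap('side','s20');im=c['image'].astype(int); r,g,b=im[...,0],im[...,1],im[...,2]
g=c['image'][...,1].astype(int)
for y in(-.09,-.05,.03,.06,.10):
    p=[proj(c,(x,y,.024)) for x in np.arange(.46,.56,.002)]; q=[g[int(round(v)),int(round(u))] for u,v in p]; rr=[r[int(round(v)),int(round(u))] for u,v in p]; print(y,q,'\n  r',rr)
go(.604,.329,.12,90)
E
```

```text
t: 53.75
tool_pos: [0.3538, 0.0153, 0.1442]
orientation: [2.218, 2.22, 0.004]
force: [0.4, 0.5, -0.3]
opening: 0.0397
gripper_force: 0.0
track
0.5654 -0.038 42.7169 33.3477 1.517
0.5657 0.0559 105.8936 42.6133 -88.3106
white
0.5108 0.004 274.7993 91.7577 -88.3644
[100 102 130 133 134 132 132 122 130 118 119 176 231 244 254 254 254 255
 255 197  89  61  61  60  81 141 203 210 209 206 204 205 211 207 211 210
 160  75 104 107  93  75  78  82  88]
[236 234 234 235 234 235 234 234 233 228 215 216 238 235 250 254 254 254
 254 254 254 254 254 254 254 255 255 159 198 212 211 212 213 215 212 211
 212  99  53 103 112 109 111 107 108]
[113  82  82  83  88  89  91  98 111 105 122 150 251 255 255 254 254 254
 254 254 254 254 254 255 255 189 199 207 208 207 205 207 208 211 208  95
  54 105 108 106 106 104 106 107 106]
-0.09 [np.int64(54), np.int64(70), np.int64(79), np.int64(118), np.int64(163), np.int64(163), np.int64(175), np.int64(174), np.int64(173), np.int64(173), np.int64(173), np.int64(174), np.int64(174), np.int64(174), np.int64(172), np.int64(171), np.int64(171), np.int64(155), np.int64(1
[... 6744 characters left out ...]
, np.int64(159), np.int64(158), np.int64(158), np.int64(156), np.int64(146), np.int64(146), np.int64(179), np.int64(179), np.int64(231), np.int64(237), np.int64(237), np.int64(237), np.int64(236), np.int64(236), np.int64(237), np.int64(237), np.int64(237), np.int64(237), np.int64(237), np.int64(237), np.int64(237), np.int64(238), np.int64(238), np.int64(239), np.int64(239), np.int64(236), np.int64(217), np.int64(217), np.int64(164), np.int64(107), np.int64(107), np.int64(93), np.int64(132), np.int64(132), np.int64(157), np.int64(157), np.int64(161), np.int64(159)]
t 53.85 pos [0.3544 0.0153 0.1441] hd 90.05 | now axes [0.3135 0.2498 0.0245] turn 0.001 | axes after turn [0.3137 0.2496 0.0241]
```

The blade edges read x≈0.499 to 0.543 at every y checked, so it lies straight and flush against the faces. Now weight2 at (0.598, 0.237).

To row units: 0.03 m is 0.6, 0.033 m is 0.66.

```bash
python3 inch.py '{"finger_gap": [0.05,0.05,0.05,0.05,0.05,0.05,0.05,0.05,0.05,0.05],"tx": [0.6,0.6,0.6,0.6,0.6,0.6,0.6,0.22,0,0],"ty": [0.66,0.66,0.66,0.66,0.66,0.66,0.66,0.252,0,0],"tz": [0,0,0,0,0,0,0,0.4,0,0],"yaw": [0,0,0,0,0,0,0,0,0,0]}';python3 - <<'E'
from m import *
c=snap('wrist','w21');im=c['image'].astype(int)
r,g,b=im[...,0],im[...,1],im[...,2]
p=proj(c,(.598,.2368,.056));print('expect knob top',p); u,v=map(int,p)
W=(im.min(-1)>150)&(im.max(-1)-im.min(-1)<40);show(rects(c,W,.03,(max(u-60,0),max(v-80,0),u+60,min(v+60,384)),60))
go(.598,.2368,.039,90)
E
```

```text
t: 54.85
tool_pos: [0.5962, 0.2366, 0.1209]
orientation: [-2.219, -2.222, 0.006]
force: [0.7, -0.5, 0.2]
opening: 0.05
gripper_force: 0.0
expect knob top (np.float64(256.8390688110895), np.float64(201.94460248662045))
0.6029 0.2259 37.0089 14.4668 7.5943
t 54.9 pos [0.5964 0.2363 0.1222] hd 90.06 | now axes [0.0006 0.0017 0.0832] turn 0.001 | axes after turn [0.0005 0.0016 0.0832]
```

To row units: 0.04 m is 0.8, 0.03 m is 0.6.

```bash
python3 inch.py '{"finger_gap": [0.05,0.05,0.05,0.05],"tx": [0.01,0,0,0],"ty": [0.03,0,0,0],"tz": [0.8,0.6,0.2,0],"yaw": [0,0,0,0]}' | grep -E 'pos|force: \['; python3 inch.py '{"finger_gap": [0.05,0,0,0,0,0,0],"tx": [0,0,0,0,0,0,0],"ty": [0,0,0,0,0,0,0],"tz": [0.08,0,0,0,0,0,0],"yaw": [0,0,0,0,0,0,0]}' 30;python3 inch.py '{"finger_gap": [0,0,0,0,0],"tx": [0,0,0,0,0],"ty": [0,0,0,0,0],"tz": [-0.6,-0.8,-0.4,0,0],"yaw": [0,0,0,0,0]}'; python3 -c "
from h import *
go(.520,-.0795,.13,90)"
```

```text
tool_pos: [0.5969, 0.2362, 0.0423]
force: [0.6, -0.3, 0.8]
t: 56.0
tool_pos: [0.599, 0.2373, 0.0401]
orientation: [2.22, 2.222, 0.003]
force: [3.1, -0.9, 2.7]
opening: 0.019
gripper_force: 29.9
t: 56.5
tool_pos: [0.5973, 0.237, 0.128]
orientation: [-2.22, -2.222, 0.002]
force: [-0.6, -0.4, -3.4]
opening: 0.0191
gripper_force: 29.8
t 56.5 pos [0.5973 0.237  0.128 ] hd 90.06 | now axes [-0.3164 -0.0777 -0.0018] turn 0.001 | axes after turn [-0.3165 -0.0773 -0.002 ]
```

The manual's scale: shifts go in shares of 50 mm and turns go in units of 0.25 rad. Converting my numbers, -0.0396 m is -0.792, 0.03 m is 0.6.

```bash
python3 inch.py '{"finger_gap": [0,0,0,0,0,0,0,0,0,0,0,0,0],"tx": [-0.4,-0.792,-0.792,-0.792,-0.792,-0.792,-0.792,-0.792,-0.392,0,0,0,0],"ty": [-0.1,-0.194,-0.194,-0.194,-0.194,-0.194,-0.194,-0.194,-0.094,0,0,0,0],"tz": [0,0,0,0,0,0,0,0,0,0.6,0.4,0,0],"yaw": [0,0,0,0,0,0,0,0,0,0,0,0,0]}'; python3 -c "
from h import *
go(.520,-.0795,.065,90)"
```

```text
t: 57.8
tool_pos: [0.519, -0.0792, 0.0774]
orientation: [-2.218, -2.22, 0.004]
force: [0.0, 0.7, -2.6]
opening: 0.0192
gripper_force: 29.8
t 57.8 pos [ 0.519  -0.0792  0.0774] hd 90.06 | now axes [-0.0003  0.001   0.0124] turn 0.001 | axes after turn [-0.0003  0.001   0.0124]
```

```bash
python3 inch.py '{"finger_gap": [0,0],"tx": [0,0],"ty": [0.02,0],"tz": [0.2,0],"yaw": [0,0]}' | grep -E 'pos|force: \[';for i in 1 2 3 4; do python3 inch.py '{"finger_gap": [0,0],"tx": [0,0],"ty": [0,0],"tz": [0.02,0],"yaw": [0,0]}' | grep -E 'pos|force: \['; done
```

```text
tool_pos: [0.5217, -0.0795, 0.0687]
force: [0.5, 0.6, -4.3]
tool_pos: [0.5221, -0.0797, 0.0687]
force: [0.5, 0.8, -3.4]
tool_pos: [0.522, -0.0798, 0.0675]
force: [0.1, 0.6, -2.9]
tool_pos: [0.5217, -0.0797, 0.0663]
force: [0.1, 0.3, -3.6]
tool_pos: [0.5217, -0.0797, 0.0652]
force: [-0.9, -0.4, -3.8]
```

```bash
for i in 1 2 3; do python3 inch.py '{"finger_gap": [0,0],"tx": [0,0],"ty": [0,0],"tz": [0.014,0],"yaw": [0,0]}' | grep -E 'pos|force: \['; done
```

```text
tool_pos: [0.5218, -0.0797, 0.0645]
force: [0.1, 0.2, -3.2]
tool_pos: [0.522, -0.0798, 0.0642]
force: [0.4, -0.1, -1.9]
tool_pos: [0.5223, -0.0799, 0.064]
force: [-1.4, 0.8, 4.3]
```

Contact. Release, retreat and go for weight1.

To row units: -0.04 m is -0.8, -0.03 m is -0.6.

```bash
python3 inch.py '{"finger_gap": [0.03,0.05,0.05,0.05,0.05,0.05,0.05],"tx": [0,0,0,0,0,0,0],"ty": [0,0,0,0,0,0,0],"tz": [-0.01,0,0,0,-0.6,-0.8,0],"yaw": [0,0,0,0,0,0,0]}' | grep -E 'pos|force: \[|open'; python3 -c "
from h import *
go(.605,.329,.125,90)"
```

```text
tool_pos: [0.5255, -0.0806, 0.1399]
force: [0.6, -0.5, 0.2]
opening: 0.0498
t 60.1 pos [ 0.5255 -0.0806  0.1399] hd 90.06 | now axes [0.4096 0.0798 0.0146] turn 0.001 | axes after turn [0.4096 0.0795 0.0149]
```

```bash
python3 inch.py '{"finger_gap": [0.05,0.05,0.05,0.05,0.05,0.05,0.05,0.05,0.05,0.05,0.05,0.05],"tx": [0.82,0.82,0.82,0.82,0.82,0.82,0.82,0.82,0.82,0.82,0,0],"ty": [0.16,0.16,0.16,0.16,0.16,0.16,0.16,0.16,0.16,0.16,0,0],"tz": [0,0,0,0,0,0,0,0,0,0.4,0,0],"yaw": [0,0,0,0,0,0,0,0,0,0,0,0]}' | grep -E 'pos|force: \['; python3 -c "
from h import *
go(.605,.329,.0405,90)"
```

```text
tool_pos: [0.6002, 0.3308, 0.1114]
force: [0.0, -0.0, 0.1]
t 61.3 pos [0.6002 0.3308 0.1114] hd 90.17 | now axes [-0.0017  0.005   0.0709] turn 0.003 | axes after turn [-0.0018  0.0048  0.0709]
```

To row units: 0.04 m is 0.8, 0.02 m is 0.4.

```bash
python3 inch.py '{"finger_gap": [0.05,0.05,0.05,0.05],"tx": [-0.034,0,0,0],"ty": [0.09,0,0,0],"tz": [0.8,0.4,0.14,0],"yaw": [0,0,0,0]}' | grep -E 'pos|force: \['; python3 inch.py '{"finger_gap": [0.05,0,0,0,0,0,0],"tx": [0,0,0,0,0,0,0],"ty": [0,0,0,0,0,0,0],"tz": [0.06,0,0,0,0,0,0],"yaw": [0,0,0,0,0,0,0]}' 30;python3 inch.py '{"finger_gap": [0,0,0,0,0],"tx": [0,0,0,0,0],"ty": [0,0,0,0,0],"tz": [-0.6,-0.8,-0.4,0,0],"yaw": [0,0,0,0,0]}'; python3 -c "
from h import *
go(.520,.1105,.13,90)"
```

```text
tool_pos: [0.6056, 0.3272, 0.0462]
force: [0.8, -0.3, -0.2]
t: 62.4
tool_pos: [0.6067, 0.3289, 0.0445]
orientation: [2.22, 2.222, 0.002]
force: [2.2, -0.6, 2.3]
opening: 0.019
gripper_force: 29.9
t: 62.9
tool_pos: [0.6052, 0.3284, 0.1324]
orientation: [-2.22, -2.222, 0.002]
force: [-1.3, -0.2, -4.2]
opening: 0.0191
gripper_force: 29.8
t 62.9 pos [0.6052 0.3284 0.1324] hd 90.06 | now axes [-0.2178 -0.0854  0.0026] turn 0.001 | axes after turn [-0.2179 -0.0852  0.0024]
```

To row units: -0.0363 m is -0.726, -0.0142 m is -0.284.

```bash
python3 inch.py '{"finger_gap": [0,0,0,0,0,0,0,0,0,0,0],"tx": [-0.364,-0.726,-0.726,-0.726,-0.726,-0.726,-0.362,0,0,0,0],"ty": [-0.142,-0.284,-0.284,-0.284,-0.284,-0.284,-0.142,0,0,0,0],"tz": [0,0,0,0,0,0,0,0.6,0.4,0,0],"yaw": [0,0,0,0,0,0,0,0,0,0,0]}' | grep -E 'pos|force: \['; python3 inch.py '{"finger_gap": [0,0],"tx": [0,0],"ty": [0,0],"tz": [0.12,0],"yaw": [0,0]}'| grep -E 'pos|force: \['; python3 -c "
from h import *
go(.521,.1105,.0685,90)"
```

```text
tool_pos: [0.5191, 0.1106, 0.0818]
force: [0.8, 0.6, -3.5]
tool_pos: [0.5211, 0.111, 0.0777]
force: [0.2, -0.2, -3.6]
t 64.2 pos [0.5211 0.111  0.0777] hd 90.08 | now axes [-0.0005 -0.0001  0.0092] turn 0.001 | axes after turn [-0.0005 -0.0001  0.0092]
```

To row units: 0.006 m is 0.12.

```bash
python3 inch.py '{"finger_gap": [0,0],"tx": [0,0],"ty": [0,0],"tz": [0.12,0],"yaw": [0,0]}'| grep -E 'pos|force: \['; for i in 1 2 3 4; do python3 inch.py '{"finger_gap": [0,0],"tx": [0,0],"ty": [0,0],"tz": [0.016,0],"yaw": [0,0]}' | grep -E 'pos|force: \['; done
```

```text
tool_pos: [0.5207, 0.1108, 0.0713]
force: [-0.8, 0.5, -4.2]
tool_pos: [0.521, 0.1108, 0.071]
force: [-0.7, -0.2, -3.3]
tool_pos: [0.521, 0.1108, 0.0702]
force: [-0.6, 0.6, -3.8]
tool_pos: [0.5209, 0.1107, 0.0693]
force: [0.8, 0.4, -4.1]
tool_pos: [0.521, 0.1108, 0.0686]
force: [0.1, -0.5, -2.5]
```

```bash
python3 inch.py '{"finger_gap": [0,0],"tx": [0,0],"ty": [0,0],"tz": [0.012,0],"yaw": [0,0]}' | grep -E 'pos|force: \['; python3 inch.py '{"finger_gap": [0.03,0.05,0.05,0.05,0.05,0.05,0.05,0.05,0.05,0.05,0.05,0.05,0.05,0.05],"tx": [0,0,0,0,0,0,0,0,0,0.6,0.8,0.8,0,0],"ty": [0,0,0,0,0,0,0,-0.9,-0.9,-0.6,0,0,0,0],"tz": [0,0,0,0,-0.6,-0.8,-0.4,0,0,0,0,0,0,0],"yaw": [0,0,0,0,0,0,0,0,0,0,0,0,0,0]}' | grep -E 'pos|force: \[|open'
python3 - <<'E'
from m import *
c=snap('top','t30');im=c['image'].astype(int); r,g,b=im[...,0],im[...,1],im[...,2]
D=(r>80)&(r>1.7*g)&(r>1.7*b); print('shoes');show(rects(c,D,.038,(205,155,325,225)))
Y=(r>180)&(g>120)&(b<90); v,u=np.nonzero(Y[150:190,270:305]); P=np.array([ray(c,a+270,d+150,.034)[:2] for a,d in zip(u,v)])-[.573,-.070]; print('pawl', P[P[:,0].argmin()])
# blade edges along x at several y (top at z .024), near edge and far edge by gradient
for n,cc in(('top',c),('side',snap('side','s30'))):
    G=cc['image'][...,1].astype(np.float32)
    for y in(-.108,-.045,.07,.14):
        X=np.arange(.47,.56,.0005); P=np.array([proj(cc,(x,y,.024)) for x in X],np.float32)
        q=cv2.remap(G,P[None,:,0],P[None,:,1],cv2.INTER_LINEAR)[0]; w=np.nonzero(q>(225 if n=='top' else 205))[0]; print(n,y,'blade',X[w[0]] if len(w) else None,X[w[-1]] if len(w) else None)
# weights: dark knob
for y in(-.0797,.1108): 
    u,v=proj(c,(.521,y,.08)); u,v=int(u),int(v); p=im[v-7:v+8,u-7:u+8].mean(-1); k=np.nonzero(p<130); print('knob',ray(c,u-7+k[1].mean(),v-7+k[0].mean(),.08),len(k[0]))
E
```

```text
tool_pos: [0.5213, 0.1108, 0.0684]
force: [-0.1, -0.2, 0.7]
tool_pos: [0.4005, 0.2211, 0.1579]
force: [-0.3, -0.2, -0.1]
opening: 0.05
shoes
0.5654 -0.038 42.7169 33.3477 1.517
0.5657 0.0559 105.8936 42.6133 -88.3106
pawl [ 0.02448466 -0.00230008]
top -0.108 blade 0.5005 0.56
top -0.045 blade 0.47 0.5395000000000001
top 0.07 blade 0.497 0.5395000000000001
top 0.14 blade 0.5 0.544
side -0.108 blade 0.5 0.5405
side -0.045 blade 0.4995 0.5115000000000001
side 0.07 blade 0.5005 0.539
side 0.14 blade None None
knob [ 0.51711495 -0.07374255  0.08      ] 42
knob [0.5241004  0.11085307 0.08      ] 56
```

Shoes, pawl and blade all read unchanged. One quick check that both weights stand upright, then hand in.

Run:
```python
from h import *
for f in('t30','s30'):
    c=dict(np.load('pics/'+f+'.npz')); g=c['image'].mean(-1)
    for x,y in((.5222,-.0798),(.5213,.1108)):
        u,v=proj(c,(x,y,.08)); print(f,'knob at',round(u,1),round(v,1),'body',np.round(proj(c,(x,y,.054)),1)); u,v=int(round(u)),int(round(v)); print(g[v-10:v+11:2,u-10:u+11:2].astype(int))
```

```text
t30 knob at 283.1 197.4 body [282.4 198.2]
[[129 237 238 238 239 239 239 240 239 240 240]
 [130 227 226 231 231 233 232 238 238 239 239]
 [ 78 210 214 212 221 200 214 214 215 214 218]
 [242 243 231 238 239 240 240 224 241 241 244]
 [254 247 237 238 140 121 193 240 254 254 255]
 [255 206 240 126 116 118 131 234 254 254 255]
 [212 149 238  87 115 117 179 237 246 254 255]
 [189 115 228 108  89 109 239 237 254 254 255]
 [204 133 143 228 143 238 240 254 254 254 255]
 [255 186 137 123 131 138 190 255 254 254 255]
 [168 120  97  97  97 106 156 163 191 186 220]]
t30 knob at 217.9 195.8 body [218.5 196.6]
[[112 110 200 150 230 233 136 128 101  66 125]
 [112 144  91 190 204 206 145 124 130 125 128]
 [140 254 254 241 236 233 201 126  88  85  85]
 [143 254 245 235 192 213 239 236 247 250 249]
 [141 255 234 152 118 117 163 238 250 254 254]
 [144 246 234 132 120 118  98 240 200 254 254]
 [151 192 236 108  98  79 184 239 178 254 254]
 [151 182 208 137 101 132 238 233 240 254 254]
 [174 205 137 146 233 242 181 144 255 254 254]
 [195 255 136 137 136 136 131 255 255 255 254]
 [ 57 188 121 103 103 103 
[... 443 characters left out ...]
231 177 115  81  64  58  83 170 193 122  47]
 [227 126 170 166 167 159 169 192 182 110 120]
 [173  86 104 156 177 183 181 163 128 145 188]]
s30 knob at 247.8 160.4 body [247.9 167.5]
[[147 147 148 147 147 147 149 146 141 114  99]
 [147 147 147 147 147 148 144 130 102  97  96]
 [147 147 148 149 147 141 113  98  95  98  95]
 [148 147 148 147 132 102  97  98  99  98  97]
 [148 148 141 118 101  93  96  98  96  97  98]
 [147 137 106  81  86  89  81  94  99  95  96]
 [123 100 106 104  49  55  66 135 105 100 114]
 [ 97  99 151 127  44  48  72 180 163 133 173]
 [ 96 104 118  80  51  57 102 185 179 104 110]
 [118 124 150 161 159 158 183 189 153  91 101]
 [220 180  94 132 153 159 151 135 115  89  93]]
```

```bash
python3 -c "
from plant import robot
print(robot.close_job())"
```

```text
the job is handed in; nothing more can be done
None
```

I loaded all four shoes past the pawl, set the straightedge flush against the row with both weights on the blade, and handed the job in at about 66 s; the final images agreed, but no verdict was returned.

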